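Press the steel buttons home and tray the blocks

ROBOT

A 7-joint arm with a two-finger parallel gripper is mounted at the origin on the work surface. World frame = base frame: x ahead of the robot, y to its left, z up, the work surface at z = 0. Lengths are in m, angles in rad, forces in N, time in s.
With the tool pointing down it reaches from about 0.4 to 0.9 m from the base axis. Payload 5.5 kg.
Tool frame: the origin (TCP) lies at the very end of the fingers, on their centre line; the grasp point (between the pads) lies robot.grip_point_offset behind it (robot.grip_point_offset is the distance from the TCP to the grasp point, in m); z points along the fingers, y is the line along which they close (so a half turn about z gives the same grasp; the last joint's range is limited). The gripper opens to 85 mm and grips with 20 to 120 N. Pads are 22 mm wide; open, the fingers measure 114 mm over their backs; the gripper's body (76 mm by 85 mm) begins 54 mm behind the grasp point. The pads swing forward as they close: fully open they stand 13 mm farther back than shut.
Start: joints at [0.263, 0.501, -0.427, 1.55, 0.221, 1.138, -0.21], TCP at [0.65, 0, 0.207] pointing down, gripper open.
Joint ranges: [-2.88, 2.88], [-0.31, 2.03], [-1.54, 1.56], [0.2, 2.42], [-1.41, 4.55], [0.19, 2.02], [-2.57, 2.57]. Speed limits (rad/s): [2.57, 2.57, 3.14, 3.14, 3.14, 3.14, 3.14].

INTERFACE

Orientations are given as a unit quaternion [w, x, y, z].
In Python, from bench import status, snapshot, camera_info, job, robot gives the robot as it stands.
- The arm moves only by the tool apply_moves, never from a script. Its argument "rows" is a list that holds one entry, the list of rows, each a list of 7 numbers: the opening, from 0 (shut) to 1 (fully open), then the shift along the tool's x, y, z in m, then the turn, a rotation vector about the tool's x, y, z in degrees. A call has 1 to 20 rows; each row shifts and turns the commanded pose from where the row before left it, along the tool's axes as they then stand; what a row does not reach is not made up. A row lasts 1/8 s, in which the tool goes at most 62.5 mm and 10.7 degrees, less where a joint would pass 70% of its speed; a pose out of reach is approached as far as the arm can. A call with a gripper value outside its range is refused whole. The fingers move at their own pace and stop on an object; "grip_force" is the grip in N (left out, the last holds). Time passes only in rows, so rows that do not move let the fingers close. It gives the time, the measured TCP pose, the force, the opening and the grip force at its end, in the units of the state.
- status.get_obs(): the state, without advancing time (a new reading comes with each control period).
- snapshot(name): name is "scene" or "side" or "wrist"; returns the picture (420x560x3 uint8, red, green, blue); there is no depth.
- camera_info(name): a dict with "fx", "fy", "cx", "cy" (pixels), "R" (3x3) and "t" (3): a world point X has camera coordinates R X + t; the wrist camera has in their place "hand_eye" (4x4, takes a point from camera to tool coordinates, whose origin is the TCP and whose axes are the flange's). Camera axes: x right, y down, z forward; pixel columns grow to the right and rows downward; lengths in m; the calibration is good to about 2 mm. A picture is of the moment at which its call begins: read the wrist's pose just before it. camera_info takes no time and is no camera call.
- job.hand_in(): hands the job in; it is judged then, once.
The state is a dict: "time": time; "qpos": joint angles; "joint_velocities": joint speeds; "tau": joint torques, N m; "ee_pos": TCP position; "orientation": TCP orientation; "contact_force": force on the tool from outside, world axes, zero at the start; "torque": the same for the moment, N m; "width": finger opening in m; "grasp_force": force on a finger pad.
Only numpy, scipy, OpenCV 4.12 (cv2) and the standard library are available. Lean on these libraries where they do the work, as an engineer would, in place of code of your own. Each camera call takes 0.05 s, during which the arm holds its last target. There are 200 camera calls.

TASK

Drive the steel button of every wooden block on the bench fully home in the lever press: lay a block in the nest with its button facing the ram, pull the lever all the way to its stop, and ease it back slowly to rest, never letting it fly back. Leave every finished block lying flat in the tray, one to a pocket, all with their buttons pointing squarely to the tray's open side, with the lever at rest and the other things on the bench left where they are.

Things in the scene. Friction and masses are not known exactly. Their poses are not given: they have to be found in the camera images.
- press: Grey cast horizontal lever press fixed to the bench, turned a little; base plate 90 (x) x 275 (y) x 20 mm, from y = -70 to 205. Origin on the bench under the nest's centre. The fixed stop stands at -y of the nest, 70 wide, 42 mm above the bed, face at y = -35 mm; the ram comes from +y. Ram guide and housing at y = 85 to 177 mm rise to 72 mm.
- press_ram_face (a point): Centre of the face of the steel ram, 22 mm diameter, 38 mm above the bench; at rest 72 mm towards +y from the nest's centre. It moves towards the stop (press -y) by 26 mm per rad of lever.
- press_nest (a point): Point on the press bed (20 mm above the bench), centre of the nest, between two low rails (5 mm high, along y, inner faces at x = +-23 mm); axes as the press. A block pushed against the stop has its centre here; it may be laid down up to 14 mm farther towards the ram, since the ram first slides it against the stop.
- press_pivot (a point): Centre of the lever's vertical pin, 83 mm above the bench, axes as the press.
- press_handle (a point): Middle of the lever's upright black handle, a round post 22 mm in diameter standing from 88 to 173 mm above the bench on the end of the steel arm (arm 150 mm from pin to handle, at 83 mm height); this point is 148 mm above the bench and moves with the lever.
- press_lever (a joint): Lever angle, rad: 0 at rest (sprung home, handle away from the robot), 1.2 at its stop; it grows as the handle is drawn towards the press's -x side (towards the robot), anticlockwise seen from above. The handle takes about 5 N at rest and 14 N at the stop; let go, it flies back.
- tray: Plywood tray, 222 (x) x 100 (y) mm, fixed, floor 6 mm thick; origin under its centre. Dividers 8 mm above the floor make three pockets side by side along x, centres at x = -72, 0, +72 mm, each 66 mm wide; a 24 mm high back wall at y = -50 to -42 mm; its +y side is open.
- block1: Light wooden block, 70 x 36 x 36 mm, about 120 g, one of up to three alike; origin at the centre of its underside, x along its length towards the end with the steel button, z up. With the button not driven in it is 91 mm long overall.
- button1 (a joint): How far block 1's steel button is driven in, m: near 0 it stands out 15 mm on its shank, at 0.015 its flange lies against the wood. Stiff: takes about 30 N.
- nose1 (a point): Centre of the outer face of block 1's steel button (flange 24 mm diameter, 6 mm thick, shank 12 mm), 18 mm above the block's underside.
- block2: Light wooden block, 70 x 36 x 36 mm, about 120 g, one of up to three alike; origin at the centre of its underside, x along its length towards the end with the steel button, z up. With the button not driven in it is 91 mm long overall.
- button2 (a joint): How far block 2's steel button is driven in, m: near 0 it stands out 15 mm on its shank, at 0.015 its flange lies against the wood. Stiff: takes about 30 N.
- nose2 (a point): Centre of the outer face of block 2's steel button (flange 24 mm diameter, 6 mm thick, shank 12 mm), 18 mm above the block's underside.
- block3: Light wooden block, 70 x 36 x 36 mm, about 120 g, one of up to three alike; origin at the centre of its underside, x along its length towards the end with the steel button, z up. With the button not driven in it is 91 mm long overall.
- button3 (a joint): How far block 3's steel button is driven in, m: near 0 it stands out 15 mm on its shank, at 0.015 its flange lies against the wood. Stiff: takes about 30 N.
- nose3 (a point): Centre of the outer face of block 3's steel button (flange 24 mm diameter, 6 mm thick, shank 12 mm), 18 mm above the block's underside.
- glue: White bottle, 56 mm diameter, 160 mm high, standing; a bystander. Origin at the centre of its underside.
- mallet: Hammer lying on the bench, 260 mm long; a bystander. Origin under its middle.
Mind the look-alikes: they are no part of the job. Leave any black, blue or purple look-alike of the block1 alone.

How it is judged:
On the way:
1. the lever is pulled to its stop (value of joint press_lever above 1.1 rad), for 0.1 s.
At the end, for the whole second after the job is handed in: Every block present has its button driven in at least 12.5 mm and lies at rest in a tray pocket, flat on its floor (within 0.1 rad), centred within 20 mm behind to 30 mm before the tray's middle, its button towards the open +y side within 0.35 rad; the lever is back within 0.06 rad of rest (value of joint each of button1, button2, button3 above 0.0125 m and x of block1 in the frame of tray between -0.105 and 0.105 m and y of block1 in the frame of tray between -0.02 and 0.03 m and z of block1 in the frame of tray between 0.002 and 0.011 m and angle between each of block1, block2, block3's own z axis and vertical below 0.1 rad and y of each of nose1, nose2, nose3 in the frame of tray above 0.015 m and angle between the x axis of each of block1, block2, block3 and the y axis of tray, either way round below 0.35 rad and linear speed of each of block1, block2, block3 below 0.02 m/s and x of block2 in the frame of tray between -0.105 and 0.105 m and y of block2 in the frame of tray between -0.02 and 0.03 m and z of block2 in the frame of tray between 0.002 and 0.011 m and x of block3 in the frame of tray between -0.105 and 0.105 m and y of block3 in the frame of tray between -0.02 and 0.03 m and z of block3 in the frame of tray between 0.002 and 0.011 m and value of joint press_lever below 0.06 rad); the robot touches nothing.
It fails at once if the lever flies back (returns faster than 1.5 rad/s) (velocity of joint press_lever below -1.5 rad/s).
It fails at once if the bottle is disturbed (moved more than 30 mm) (distance of glue from where it was at the start of the episode above 0.03 m).
It fails at once if the hammer is disturbed (moved more than 30 mm) (distance of mallet from where it was at the start of the episode above 0.03 m).
Of block1, block2, block3 only 2 to 3 are there at a start; the rules pass over those that are not, and their reading is None.
At some moment in a run one of block1, block2, block3 may be knocked a few centimetres aside while the robot is not near it.
It also fails if it takes over 210 s, if anything falls off the work surface, if the arm or the gripper's body presses on something with over 40 N, if the wrist force passes 120 N, or if a joint passes its speed limit or range.

## Working session

There is one attempt and no reset: what is moved stays moved. The work goes in short steps, Python scripts to look and compute and a tool call to move; the robot and the scene stay as the last step left them, time stands still between calls to the robot, and variables do not carry over. Pictures are saved under pics/ and viewed, at most 14 in all, crops included, and the job is handed in when it is done.

Besides the shell and the picture viewer there is one more tool, called after "Emit:" by a JSON object that holds its "method" and its "body". apply_moves: Moves the arm, as the interface text tells. Its arguments: {"type":"object","properties":{"rows":{"type":"array"},"grip_force":{"type":"number"}},"required":["rows"]}

```bash
ls; mkdir -p pics; python3 - <<'E'
from bench import status, snapshot, camera_info, job, robot
import cv2
o=status.get_obs(); print(o); print(robot.grip_point_offset)
for n in("scene","side","wrist"):
    cv2.imwrite(f"pics/{n}0.png",snapshot(n)[...,::-1]); print(n,camera_info(n))
E
```

```text
pics
{'time': 0.0, 'qpos': array([ 0.26315192,  0.50184628, -0.4267713 ,  1.55146101,  0.22079495,
        1.13828235, -0.21028696]), 'joint_velocities': array([ 0.00037453,  0.00082002,  0.00036777,  0.00018881,  0.00014689,
        0.00049119, -0.00123625]), 'tau': array([ 1.57038257e-04, -5.69523740e+01, -5.81651285e+00, -2.80938792e+01,
        1.07328620e-02,  1.20940185e-02,  1.30241034e-05]), 'ee_pos': array([ 6.49258174e-01, -2.09125350e-05,  2.05754026e-01]), 'orientation': array([-7.09178536e-04,  7.07071589e-01,  7.07141304e-01, -6.64412317e-04]), 'contact_force': array([-0.15368625,  0.81810649,  0.18631206]), 'torque': array([0.0093747 , 0.05353792, 0.05731562]), 'grasp_force': 0.0, 'width': 0.08531589368059292}
0.0187
scene {'fx': 428.9019314012931, 'fy': 428.9019314012931, 'cx': 275.95590802871817, 'cy': 207.074199929056, 'R': array([[ 0.32795211,  0.9444435 ,  0.02176895],
       [ 0.60084979, -0.19074871, -0.77626958],
       [-0.72899036,  0.26765912, -0.63002512]]), 't': array([-0.08059078, -0.26976418,  1.74855625])}
side {'fx': 441.728669471115, 'fy': 441.728669471115, 'cx': 287.29855330653027, 'cy': 210.30704749463203, 'R': array([[-0.89581717, -0.44435138,  0.00796518],
       [-0.23457767,  0.45753665, -0.85769081],
       [ 0.37747173, -0.77020261, -0.5141041 ]]), 't': array([0.43496926, 0.27089408, 0.91215497])}
wrist {'fx': 376.36815536359086, 'fy': 376.36815536359086, 'cx': 279.47759736004093, 'cy': 210.42436496108178, 'hand_eye': array([[ 1.95776313e-04, -9.44810460e-01, -3.27617393e-01,
         8.67576229e-02],
       [ 9.99999000e-01,  6.43807783e-04, -1.25909130e-03,
         8.14642002e-04],
       [ 1.40052526e-03, -3.27616819e-01,  9.44809642e-01,
        -1.68519620e-01],
       [ 0.00000000e+00,  0.00000000e+00,  0.00000000e+00,
         1.00000000e+00]])}
```

View pics/scene0.png

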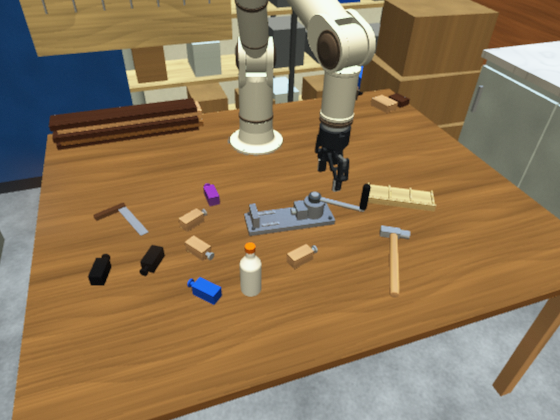

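View pics/side0.png

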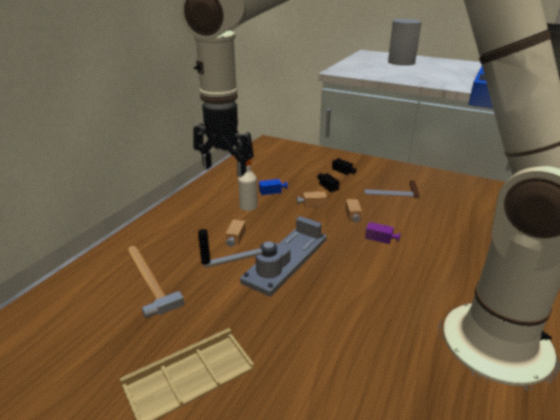

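The scene view shows three wooden blocks at about (193,218), (199,247) and (303,255). It also shows the press at (290,215), the tray at (400,195), the bottle at (250,272) and the hammer at (395,260). The black, blue and purple look-alikes are there too. I'll enlarge the key areas.

```bash
python3 - <<'E'
import cv2,numpy as np
s=cv2.imread("pics/scene0.png"); d=cv2.imread("pics/side0.png")
def c(im,x,y,w,h,k): return cv2.resize(im[y:y+h,x:x+w],(w*k,h*k),interpolation=cv2.INTER_CUBIC)
# scene: blocks+press (160..360,170..280) x4 = 800x440
cv2.imwrite("pics/c1.png",c(s,170,175,200,110,4))
a=c(s,350,165,100,60,4); b=c(d,110,325,150,95,4)
out=np.zeros((600,800,3),np.uint8); out[:240,:400]=a; out[:120,400:600]=c(s,360,85,50,30,4); out[220:600,:600][...]=0; out[:240,:400]=a; out[220:600,200:800]=b
cv2.imwrite("pics/c2.png",out)
cv2.imwrite("pics/c3.png",c(d,190,170,200,130,4))
E
```

```text
(no output)
```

View pics/c1.png

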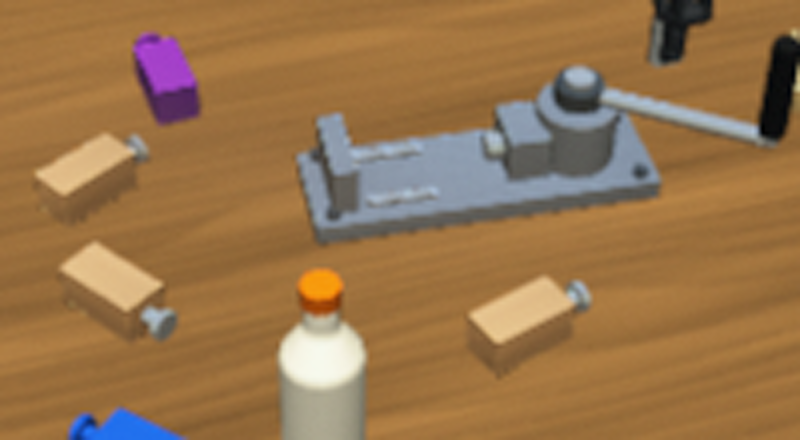

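View pics/c2.png

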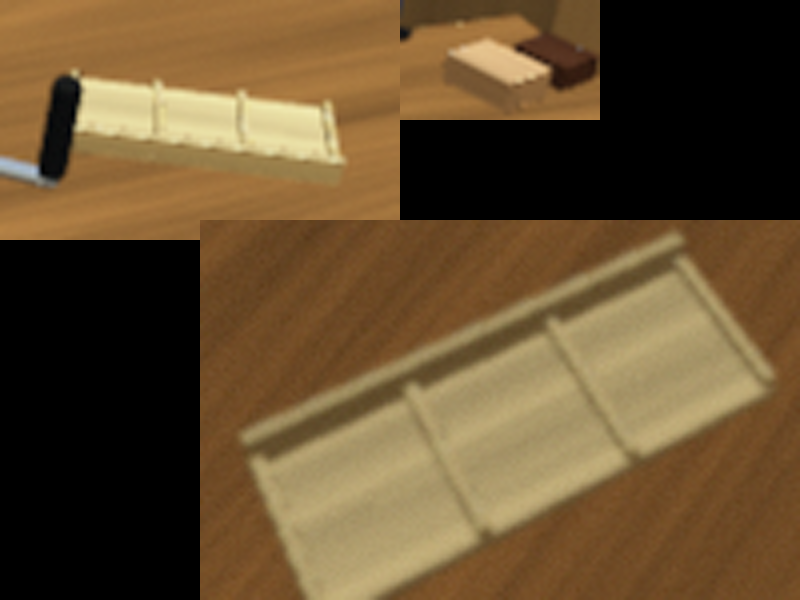

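View pics/c3.png

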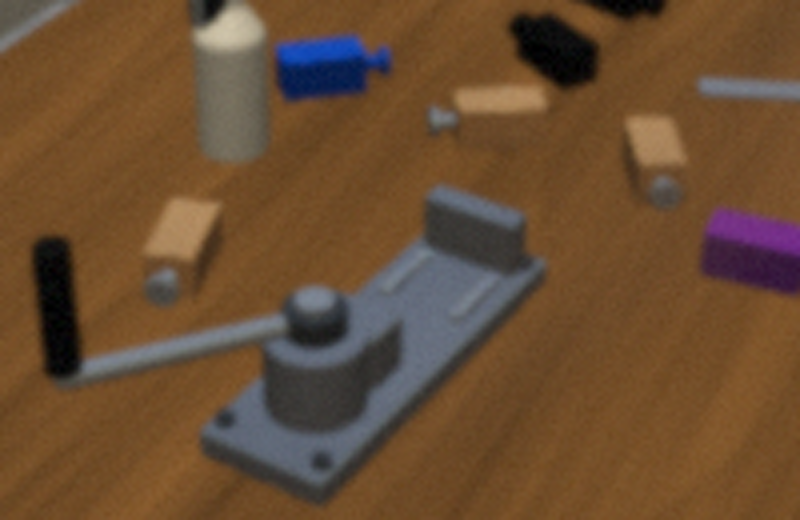

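The second enlargement shows the tray's back wall is on the far side from the robot, so its open side faces the robot. The wood item at scene (385,103) is a dark-ended brush, not a block. Next I fit the poses from corner pixels in both views.

```bash
cat > h.py <<'E'
import numpy as np, cv2
from scipy.optimize import least_squares
from bench import status, snapshot, camera_info, robot
def cam(n): 
    c=camera_info(n); return np.array([[c['fx'],0,c['cx']],[0,c['fy'],c['cy']],[0,0,1]]),c['R'],c['t']
def proj(n,P):
    K,R,t=cam(n); q=(np.atleast_2d(P)@R.T+t)@K.T; return q[:,:2]/q[:,2:]
def place(p,L):
    c,s=np.cos(p[3]),np.sin(p[3]); return np.array(L)@np.array([[c,s,0],[-s,c,0],[0,0,1]])+p[:3]
def fit(obs,x0,zfree=True):
    # obs: {cam:(local pts mm, pixels)}
    def f(p):
        p=np.array(p) if zfree else np.array([p[0],p[1],0,p[2]])
        return np.concatenate([(proj(n,place(p,np.array(L,float)/1000))-px).ravel() for n,(L,px) in obs.items()])
    r=least_squares(f,x0 if zfree else [x0[0],x0[1],x0[3]],loss='soft_l1',x_scale=.05)
    return r.x,np.sqrt(np.mean(f(r.x)**2))
def sc(px): return np.array(px,float)/4+[170,175]
def sd(px): return np.array(px,float)/4+[190,170]
E
python3 - <<'E'
from h import *
T=[(35,18,36),(35,-18,36),(-35,-18,36),(-35,18,36),(56,0,18)]
B={'A':([(105,135),(135,152),(70,195),(35,175),(141,148)],[(685,163),(640,168),(625,117),(670,113),(665,190)]),
'B':([(163,288),(130,310),(60,268),(95,242),(163,322)],[(455,112),(457,92),(545,87),(548,107),(435,119)]),
'C':([(545,277),(573,307),(502,342),(470,318),(582,296)],[(195,255),(147,248),(178,198),(220,203),(162,286)])}
for k,(a,b) in B.items():
    r,e=fit({'scene':(T,sc(a)),'side':(T,sd(b))},[.8,0,0,1.5 if k!='B' else .7]); print(k,r.round(4),e.round(2))
r,e=fit({'scene':([(-45,-70,20),(45,-70,20),(45,205,20)],sc([(300,155),(322,230),(658,183)])),
 'side':([(-45,-70,20),(-45,205,20),(45,205,20)],sd([(545,265),(320,490),(203,435)]))},[.7,.1,0,0]); print('press',r.round(4),e.round(2))
pr=r
t=lambda px: np.array(px,float)/4+[350,165]
u=lambda px: (np.array(px,float)-[200,220])/4+[110,325]
for zt in(24,30):
    r,e=fit({'scene':([(111,-50,zt),(36,50,14),(-36,50,14),(111,50,14)],t([(342,160),(240,92),(157,82),(328,103)])),
 'side':([(111,-50,zt),(-111,-50,zt),(-111,50,14),(36,50,14),(-36,50,14)],u([(242,437),(683,235),(775,385),(485,535),(635,455)]))},[.65,.4,0,1.6]); print('tray',zt,r.round(4),e.round(2))
for nm,a,b in(('handle top',(786,40),(52,240)),('handle bot',(772,137),(62,374)),('dome',(580,68),(316,292))):
    def f(X): return np.r_[proj('scene',X)[0]-sc(a),proj('side',X)[0]-sd(b)]
    q=least_squares(f,[.7,.2,.1]); 
    c,s=np.cos(pr[3]),np.sin(pr[3]); d=q.x-pr[:3]
    print(nm,q.x.round(4),'press frame',(c*d[0]+s*d[1]).round(4),(-s*d[0]+c*d[1]).round(4),q.cost.round(2))
for n in('glue','mallet'): pass
E
```

```text
A [ 4.3330e-01 -3.4060e-01 -1.0000e-04  2.0894e+00] 0.7
B [ 0.5591 -0.3466 -0.0013  0.548 ] 0.81
C [ 6.8280e-01 -7.9500e-02 -2.0000e-04  1.8584e+00] 0.74
press [ 0.5033 -0.1114 -0.0032 -0.1047] 0.77
tray 24 [ 0.5107  0.3586 -0.002   1.0476] 0.59
tray 30 [ 0.5104  0.3587 -0.004   1.0537] 0.73
handle top [0.6164 0.1431 0.1749] press frame 0.0858 0.265 0.25
handle bot [0.6179 0.1456 0.0859] press frame 0.087 0.2676 0.12
dome [0.5172 0.0318 0.1031] press frame -0.0012 0.1439 0.32
```

Heights come out at about 0, as expected. I'm going above block C first, to check it with the wrist camera.

Emit:
{"method": "apply_moves", "body": {"rows": [[[1, -0.04, 0.0165, 0, 0, 0, 0], [1, -0.04, 0.0165, 0, 0, 0, 0], [1, 0, 0, 0, 0, 0, -8.25], [1, 0, 0, 0, 0, 0, -8.25], [1, 0, 0, 0, 0, 0, 0], [1, 0, 0, 0, 0, 0, 0]]]}}

```text
time: 0.9
ee_pos: [0.6828, -0.0799, 0.2066]
orientation: [-0.0, 0.599, 0.8, -0.0]
contact_force: [0.4, 0.5, 0.6]
width: 0.0854
grasp_force: 0.0
```

```bash
cat >> h.py <<'E'
from scipy.spatial.transform import Rotation as Ro
def wrist():
    """picture, K, R, t (world->camera) of the wrist camera"""
    o=status.get_obs(); im=snapshot('wrist'); c=camera_info('wrist')
    M=np.eye(4); M[:3,:3]=Ro.from_quat(np.roll(o['orientation'],-1)).as_matrix(); M[:3,3]=o['ee_pos']
    W=np.linalg.inv(M@c['hand_eye']); K=np.array([[c['fx'],0,c['cx']],[0,c['fy'],c['cy']],[0,0,1]])
    return im,K,W[:3,:3],W[:3,3]
_f={}
def cam(n):
    if n in _f: return _f[n]
    c=camera_info(n); _f[n]=np.array([[c['fx'],0,c['cx']],[0,c['fy'],c['cy']],[0,0,1]]),c['R'],c['t']; return _f[n]
E
python3 - <<'E'
from h import *
import h
im,K,R,t=wrist(); np.savez('w1.npz',K=K,R=R,t=t); cv2.imwrite('pics/w1.png',im[...,::-1])
o=status.get_obs(); print(o['ee_pos'],o['orientation'],o['qpos'].round(2))
h._f['w']=(K,R,t)
print(proj('w',place([.6828,-.0795,0,1.8584],np.array([(35,18,36),(35,-18,36),(-35,-18,36),(-35,18,36),(56,0,18)])/1000)).round(1))
def f(X): return np.r_[proj('scene',X)[0]-[250.5,246],proj('side',X)[0]-[247.5,174]]
print('glue top',least_squares(f,[.7,-.2,.15]).x)
E
```

```text
[ 0.68287267 -0.07981188  0.2067027 ] [-1.15364434e-04  5.99114009e-01  8.00663717e-01 -5.81307770e-05] [ 0.38  0.58 -0.46  1.44  0.26  1.18  0.17]
[[258.4 140.5]
 [298.6 140.4]
 [297.5 214. ]
 [259.9 214.1]
 [278.5 114.6]]
glue top [ 0.71736515 -0.22700981  0.12975075]
```

View pics/w1.png

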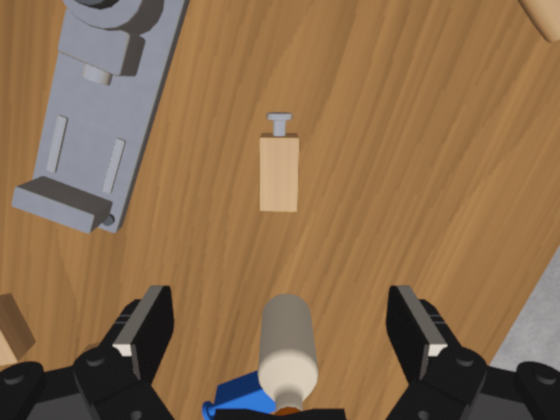

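The wrist view shows block C squarely, with top corners (261,137), (299,137), (298,211) and (260,211). The rails are at (57,145) and (115,166), and the bottle is clear of block C at the bottom. I'll refine C and the press axis from this.

```bash
cat >> h.py <<'E'
def ray(n,px,z):
    K,R,t=cam(n); d=R.T@np.linalg.inv(K)@[px[0],px[1],1.]; c=-R.T@t; return c+d*(z-c[2])/d[2]
E
python3 - <<'E'
from h import *
import h
d=np.load('w1.npz'); h._f['w']=(d['K'],d['R'],d['t'])
T=[(35,18,36),(35,-18,36),(-35,-18,36),(-35,18,36),(56,0,18)]
w=(T,[(261,137),(299,137),(298,211.5),(260,211.5),(279.5,114)])
print(fit({'w':w},[.68,-.08,0,1.86]))
a=([(545,277),(573,307),(502,342),(470,318),(582,296)]);b=[(195,255),(147,248),(178,198),(220,203),(162,286)]
print(fit({'w':w,'scene':(T,sc(a)),'side':(T,sd(b))},[.68,-.08,0,1.86]))
L=[ray('w',p,.025) for p in((62,117),(122,140),(52,172),(108,192))]
p=np.array([.5033,-.1114]);y=-.1047;Rm=np.array([[np.cos(y),np.sin(y)],[-np.sin(y),np.cos(y)]])
for q in L: print('rail in press',(Rm@(q[:2]-p)).round(4))
print('corner',Rm@(ray('w',(118,232),.02)[:2]-p),'ramface',Rm@(ray('w',(96,77),.038)[:2]-p))
E
```

```text
(array([ 0.68289598, -0.07759356, -0.00301201,  1.85004235]), np.float64(0.8510631288776058))
(array([ 6.82636432e-01, -7.73975382e-02, -6.54365999e-04,  1.85257729e+00]), np.float64(0.9227693186766776))
rail in press [-0.0273  0.026 ]
rail in press [0.0283 0.0265]
rail in press [-0.0256 -0.0284]
rail in press [ 0.0285 -0.0276]
corner [ 0.0465809  -0.06757582] ramface [-0.00112636  0.07369032]
```

Emit:
{"method": "apply_moves", "body": {"rows": [[[1, 0.0023, 0, 0.05, 0, 0, 0], [1, 0, 0, 0.055, 0, 0, 0], [1, 0, 0, 0.05, 0, 0, 0], [1, 0, 0, 0.025, 0, 0, 0], [1, 0, 0, 0.0145, 0, 0, 0], [0, 0, 0, 0, 0, 0, 0], [0, 0, 0, 0, 0, 0, 0], [0, 0, 0, 0, 0, 0, 0], [0, 0, 0, 0, 0, 0, 0], [0, 0, 0, 0, 0, 0, 0], [0, 0, 0, 0, 0, 0, 0], [0, 0, 0, -0.03, 0, 0, 0], [0, 0, 0, -0.05, 0, 0, 0], [0, 0, 0, -0.05, 0, 0, 0], [0, 0, 0, 0, 0, 0, 0]]], "grip_force": 50}}

```text
time: 2.82
ee_pos: [0.6862, -0.0776, 0.1481]
orientation: [0.004, 0.598, 0.801, 0.003]
contact_force: [1.5, 0.0, 0.2]
width: -0.0
grasp_force: 0.0
```

```bash
python3 - <<'E'
from h import *
o=status.get_obs(); print(o['ee_pos'],o['orientation'],o['qpos'].round(3),o['contact_force'],o['width'])
im,K,R,t=wrist(); np.savez('w2.npz',K=K,R=R,t=t)
s=snapshot('scene'); a=cv2.resize(im,(400,300)); b=cv2.resize(s[165:315,150:350],(400,300),interpolation=cv2.INTER_CUBIC)
cv2.imwrite('pics/w2.png',np.hstack([a,b])[...,::-1]); cv2.imwrite('pics/w2f.png',im[...,::-1])
E
```

```text
[ 0.68619192 -0.07764761  0.14808341] [0.00411906 0.598339   0.80122843 0.00254587] [ 0.375  0.627 -0.449  1.499  0.295  1.072  0.15 ] [1.52443344 0.02064248 0.22226502] -2.8563302439407835e-05
```

View pics/w2.png

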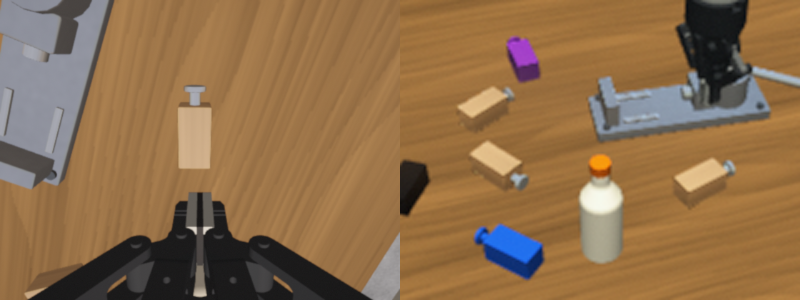

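The block hasn't moved and the gripper closed on nothing, so I'll step down more slowly and check the pose.

Emit:
{"method": "apply_moves", "body": {"rows": [[[1, 0, 0, 0, 0, 0, 0], [1, 0, 0, 0, 0, 0, 0], [1, 0, 0, 0, 0, 0, 0], [1, 0, 0, 0.025, 0, 0, 0], [1, 0, 0, 0.025, 0, 0, 0], [1, 0, 0, 0, 0, 0, 0], [1, 0, 0, 0, 0, 0, 0]]]}}

```text
time: 3.8
ee_pos: [0.6829, -0.0776, 0.0929]
orientation: [0.0, 0.598, 0.801, 0.0]
contact_force: [0.2, 0.5, 0.7]
width: 0.0854
grasp_force: 0.0
```

Pose lag and slow fingers explain the miss, so the fingers just need more time. I'm re-grasping.

Emit:
{"method": "apply_moves", "body": {"rows": [[[0.65, 0, 0, 0.03, 0, 0, 0], [0.65, 0, 0, 0.03, 0, 0, 0], [0.65, 0, 0, 0.0205, 0, 0, 0], [0.5, 0, 0, 0, 0, 0, 0], [0, 0, 0, 0, 0, 0, 0], [0, 0, 0, 0, 0, 0, 0], [0, 0, 0, 0, 0, 0, 0], [0, 0, 0, 0, 0, 0, 0], [0, 0, 0, 0, 0, 0, 0], [0, 0, 0, 0, 0, 0, 0], [0, 0, 0, 0, 0, 0, 0], [0, 0, 0, 0, 0, 0, 0]]], "grip_force": 50}}

```text
time: 5.3
ee_pos: [0.6823, -0.0777, 0.0117]
orientation: [-0.0, 0.598, 0.801, -0.0]
contact_force: [0.2, -0.5, 0.1]
width: 0.0001
grasp_force: 0.0
```

```bash
python3 - <<'E'
from h import *
o=status.get_obs(); print(o['grasp_force'],o['width'],o['ee_pos'])
im,K,R,t=wrist()
s=snapshot('side'); a=cv2.resize(im,(400,300)); b=cv2.resize(s[170:320,160:360],(400,300),interpolation=cv2.INTER_CUBIC)
cv2.imwrite('pics/w3.png',np.hstack([a,b])[...,::-1])
E
```

```text
0.0 0.00010856192942967158 [ 0.68231355 -0.07771198  0.01174558]
```

View pics/w3.png

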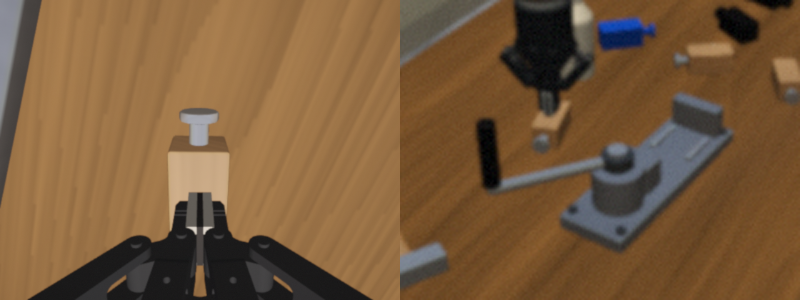

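The fingers shut above the block: in this view the tips end at about (280,268), level with the block's top. The real tips therefore seem to stand about 24 mm short of the reported TCP. I'll test that with a gentle touch on the block top.

Emit:
{"method": "apply_moves", "body": {"rows": [[[0, 0, 0, 0.002, 0, 0, 0], [0, 0, 0, 0, 0, 0, 0], [0, 0, 0, 0, 0, 0, 0]]]}}

```text
time: 5.78
ee_pos: [0.6825, -0.0778, 0.0117]
orientation: [0.0, 0.598, 0.801, -0.0]
contact_force: [-4.5, 0.4, 12.2]
width: 0.0002
grasp_force: 5.7
```

```bash
python3 - <<'E'
from h import *
import h
d=np.load('w2.npz'); h._f['w']=(d['K'],d['R'],d['t'])
# tip pixel in w2 (free air): fit depth under TCP
o=status.get_obs(); print(o['contact_force'],o['ee_pos'])
im=cv2.imread('pics/w2f.png'); g=cv2.cvtColor(im,cv2.COLOR_BGR2GRAY)
print(g[255:300:3,262:300:4])
E
```

```text
[-4.50151896  0.41440516 12.2067694 ] [ 0.68248678 -0.07776472  0.01166875]
[[126 126 127 127 130 122 124 127 131 124]
 [126 126 128 126 128 120 125 129 130 125]
 [126 125 127 128 126 121 125 129 128 130]
 [126 126 126 129 123 121 125 130 125 136]
 [124 124 124 127 119 122 125 128 123 138]
 [124  94  94  94  33  34  94  94  95 141]
 [123  96  96  96  22  27  96  96  97 140]
 [120  96  96  96  23  26  96  97  96 137]
 [119  96  95  95  22  27  97  97  96 134]
 [ 60  96  96  92  22  24  96  96  96  39]
 [ 62  96  96  93  23  25  96  96  96  36]
 [ 75  96  96  92  22  25  96  96  96  40]
 [ 80  96  96  92  22  25  95  96  96  51]
 [ 91  95  96  91  23  23  95  96  96  62]
 [ 89  96  96  89  23  26  96  96  96  65]]
```

Contact confirmed: shut tips stand about 24 mm short of the reported TCP. I'm re-grasping with that offset, at a reading of z ≈ -0.021.

Emit:
{"method": "apply_moves", "body": {"rows": [[[0.7, 0, 0, -0.025, 0, 0, 0], [0.7, 0, 0, -0.02, 0, 0, 0], [0.7, 0, 0, 0, 0, 0, 0], [0.7, 0, 0, 0, 0, 0, 0], [0.7, 0, 0, 0, 0, 0, 0], [0.7, 0, 0, 0, 0, 0, 0], [0.7, 0, 0, 0.025, 0, 0, 0], [0.7, 0, 0, 0.025, 0, 0, 0], [0.7, 0, 0, 0.015, 0, 0, 0], [0.7, 0, 0, 0.011, 0, 0, 0], [0.7, 0, 0, 0, 0, 0, 0], [0, 0, 0, 0, 0, 0, 0], [0, 0, 0, 0, 0, 0, 0], [0, 0, 0, 0, 0, 0, 0], [0, 0, 0, 0, 0, 0, 0], [0, 0, 0, 0, 0, 0, 0], [0, 0, 0, 0, 0, 0, 0]]], "grip_force": 50}}

```text
time: 7.9
ee_pos: [0.6834, -0.0778, -0.02]
orientation: [0.001, 0.598, 0.801, 0.0]
contact_force: [-0.2, -1.5, 5.5]
width: 0.0354
grasp_force: 51.5
```

Emit:
{"method": "apply_moves", "body": {"rows": [[[0, 0, 0, -0.04, 0, 0, 0], [0, 0, 0, -0.04, 0, 0, 0], [0, 0, 0, -0.04, 0, 0, 0], [0, 0, 0, 0, 0, 0, 7.4], [0, 0, 0, 0, 0, 0, 7.3], [0, 0, 0, 0, 0, 0, 7.3], [0, -0.0106, -0.0436, 0, 0, 0, 0], [0, -0.0106, -0.0436, 0, 0, 0, 0], [0, -0.0106, -0.0436, 0, 0, 0, 0], [0, -0.0105, -0.0437, 0, 0, 0, 0], [0, 0, 0, 0, 0, 0, 0], [0, 0, 0, 0, 0, 0, 0], [0, 0, 0, 0.045, 0, 0, 0], [0, 0, 0, 0.03, 0, 0, 0], [0, 0, 0, 0, 0, 0, 0], [0, 0, 0, 0, 0, 0, 0]]]}}

```text
time: 9.9
ee_pos: [0.5062, -0.1027, 0.0245]
orientation: [0.0, 0.74, 0.673, 0.001]
contact_force: [-0.2, 0.1, -1.3]
width: 0.0351
grasp_force: 50.9
```

```bash
python3 - <<'E'
from h import *
o=status.get_obs(); print(o['ee_pos'],o['orientation'],o['width'],o['contact_force'])
im,K,R,t=wrist(); np.savez('w4.npz',K=K,R=R,t=t); cv2.imwrite('pics/w4.png',im[...,::-1])
E
```

```text
[ 0.50615987 -0.10270935  0.02454314] [4.07481508e-04 7.39975131e-01 6.72633768e-01 6.74017733e-04] 0.03512517705945517 [-0.20199531  0.05841446 -1.3311779 ]
```

View pics/w4.png

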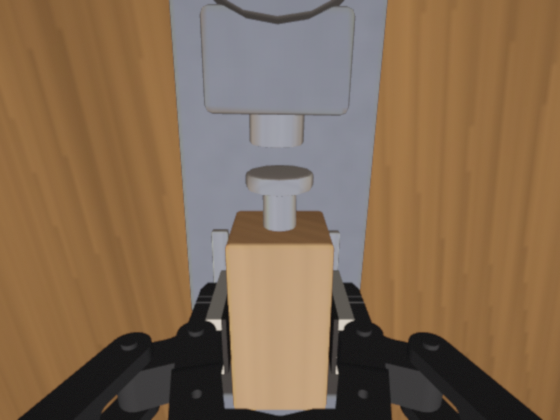

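The block is square to the press: the ram is at column 277, the button at 279, and the rails are even on both sides. I'm lowering it.

Emit:
{"method": "apply_moves", "body": {"rows": [[[0, 0, 0, 0.015, 0, 0, 0], [0, 0, 0, 0.004, 0, 0, 0], [0, 0, 0, 0.002, 0, 0, 0], [0, 0, 0, 0.002, 0, 0, 0], [0, 0, 0, 0.001, 0, 0, 0], [0, 0, 0, 0, 0, 0, 0], [0, 0, 0, 0, 0, 0, 0]]]}}

```text
time: 10.82
ee_pos: [0.5047, -0.1032, -0.0001]
orientation: [0.0, 0.74, 0.672, 0.0]
contact_force: [0.2, -0.6, -1.1]
width: 0.0353
grasp_force: 51.0
```

Emit:
{"method": "apply_moves", "body": {"rows": [[[0, 0, 0, 0.001, 0, 0, 0], [0.7, 0, 0, 0, 0, 0, 0], [0.7, 0, 0, 0, 0, 0, 0], [0.7, 0, 0, 0, 0, 0, 0], [0.7, 0, 0, 0, 0, 0, 0], [0.7, 0, 0, -0.02, 0, 0, 0], [1, 0, 0, -0.06, 0, 0, 0], [1, 0, 0, -0.06, 0, 0, 0], [1, 0, 0, -0.06, 0, 0, 0], [1, 0.0516, 0.0173, 0, 0, 0, 0], [1, 0.0516, 0.0173, 0, 0, 0, 0], [1, 0.0516, 0.0173, 0, 0, 0, 0], [1, 0.0517, 0.0173, 0, 0, 0, 0], [1, 0.0517, 0.0172, 0, 0, 0, 0], [1, 0, 0, 0, 0, 0, 0], [1, 0, 0, 0, 0, 0, 0], [1, 0, 0, 0.04, 0, 0, 0], [1, 0, 0, 0.03, 0, 0, 0], [1, 0, 0, 0.017, 0, 0, 0], [1, 0, 0, 0, 0, 0, 0]]]}}

```text
time: 13.32
ee_pos: [0.6145, 0.144, 0.1108]
orientation: [-0.0, 0.741, 0.672, -0.001]
contact_force: [0.9, -0.4, 0.0]
width: 0.0857
grasp_force: 0.0
```

```bash
python3 - <<'E'
from h import *
o=status.get_obs(); print(o['ee_pos'],o['orientation'],o['width'],o['contact_force'])
im,K,R,t=wrist(); s=snapshot('scene'); a=cv2.resize(im,(400,300)); b=cv2.resize(s[165:315,200:400],(400,300),interpolation=cv2.INTER_CUBIC)
cv2.imwrite('pics/w5.png',np.hstack([a,b])[...,::-1])
E
```

```text
[0.61451207 0.1439653  0.11076954] [-4.07571357e-04  7.40732136e-01  6.71799316e-01 -1.19000863e-03] 0.0857164120477637 [ 0.94602356 -0.39082241  0.0092834 ]
```

View pics/w5.png

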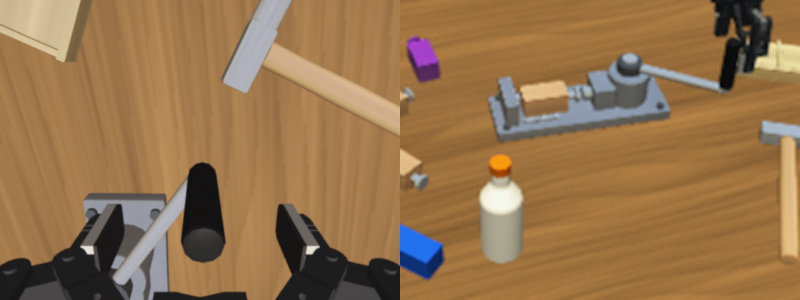

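The handle is well between the fingers, with its top at (203,243) in the left half. Block C lies flat in the nest. I'm gripping the handle and pulling through the arc.

Emit:
{"method": "apply_moves", "body": {"rows": [[[0, 0, 0, 0, 0, 0, 0], [0, 0, 0, 0, 0, 0, 0], [0, 0, 0, 0, 0, 0, 0], [0, 0, 0, 0, 0, 0, 0], [0, 0, 0, 0, 0, 0, 0], [0, 0, 0, 0, 0, 0, 0], [0, 0, 0, 0, 0, 0, 0], [0, 0, 0, 0, 0, 0, 0], [0, 0, 0, 0, 0, 0, 0], [0, 0, 0, 0, 0, 0, 0]]], "grip_force": 60}}

```text
time: 14.68
ee_pos: [0.6164, 0.1457, 0.1124]
orientation: [0.001, 0.74, 0.672, 0.001]
contact_force: [5.0, -0.7, 3.1]
width: 0.0205
grasp_force: 58.9
```

Emit:
{"method": "apply_moves", "body": {"rows": [[[0, 0.0078, -0.0128, 0, 0, 0, 0], [0, 0.0066, -0.0135, 0, 0, 0, 0], [0, 0.0051, -0.0141, 0, 0, 0, 0], [0, 0.0037, -0.0145, 0, 0, 0, 0], [0, 0.0023, -0.0148, 0, 0, 0, 0], [0, 0.0007, -0.015, 0, 0, 0, 0], [0, -0.0007, -0.015, 0, 0, 0, 0], [0, -0.0023, -0.0148, 0, 0, 0, 0], [0, -0.0037, -0.0145, 0, 0, 0, 0], [0, -0.0051, -0.0141, 0, 0, 0, 0], [0, -0.0066, -0.0135, 0, 0, 0, 0], [0, -0.0078, -0.0128, 0, 0, 0, 0], [0, 0, 0, 0, 0, 0, 0], [0, 0, 0, 0, 0, 0, 0], [0, 0, 0, 0, 0, 0, 0]]]}}

```text
time: 16.55
ee_pos: [0.4497, 0.1683, 0.1131]
orientation: [-0.001, 0.739, 0.674, 0.006]
contact_force: [8.1, 14.3, -4.5]
width: 0.0207
grasp_force: 62.0
```

Emit:
{"method": "apply_moves", "body": {"rows": [[[0, -0.0022, -0.0033, 0, 0, 0, 0], [0, -0.0023, -0.0033, 0, 0, 0, 0], [0, 0, 0, 0, 0, 0, 0], [0, 0, 0, 0, 0, 0, 0]]]}}

```text
time: 17.05
ee_pos: [0.4484, 0.1677, 0.1134]
orientation: [0.0, 0.738, 0.675, 0.012]
contact_force: [29.0, 22.5, -27.4]
width: 0.0204
grasp_force: 60.9
```

```bash
python3 - <<'E'
from h import *
o=status.get_obs(); print(o['ee_pos'],o['orientation'],o['width'],o['contact_force'])
s=snapshot('scene'); d=snapshot('side'); cv2.imwrite('pics/w6.png',np.hstack([cv2.resize(s[165:265,210:343],(400,300),interpolation=cv2.INTER_CUBIC),cv2.resize(d[195:295,220:353],(400,300),interpolation=cv2.INTER_CUBIC)])[...,::-1])
E
```

```text
[0.44840412 0.16765101 0.11341859] [9.82829507e-05 7.38084780e-01 6.74605056e-01 1.17841819e-02] 0.02042345573983879 [ 29.03924469  22.46549261 -27.44131138]
```

View pics/w6.png

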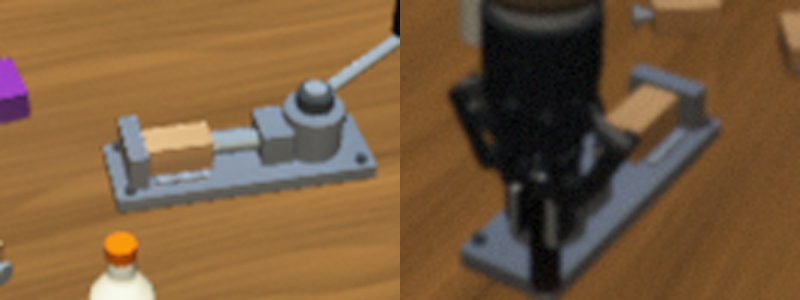

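The scene view shows the ram against the driven button, and the force rise with almost no motion confirms the lever is at its stop. I'm easing it back slowly.

Emit:
{"method": "apply_moves", "body": {"rows": [[[0, 0.0022, 0.0033, 0, 0, 0, 0], [0, 0.0023, 0.0033, 0, 0, 0, 0], [0, 0.0039, 0.0064, 0, 0, 0, 0], [0, 0.0039, 0.0064, 0, 0, 0, 0], [0, 0.0033, 0.0067, 0, 0, 0, 0], [0, 0.0033, 0.0068, 0, 0, 0, 0], [0, 0.0026, 0.007, 0, 0, 0, 0], [0, 0.0025, 0.0071, 0, 0, 0, 0], [0, 0.0019, 0.0072, 0, 0, 0, 0], [0, 0.0018, 0.0073, 0, 0, 0, 0], [0, 0.0012, 0.0074, 0, 0, 0, 0], [0, 0.0011, 0.0074, 0, 0, 0, 0], [0, 0.0004, 0.0075, 0, 0, 0, 0], [0, 0.0003, 0.0075, 0, 0, 0, 0], [0, -0.0003, 0.0075, 0, 0, 0, 0], [0, -0.0004, 0.0075, 0, 0, 0, 0], [0, -0.0011, 0.0074, 0, 0, 0, 0], [0, -0.0012, 0.0074, 0, 0, 0, 0], [0, -0.0018, 0.0073, 0, 0, 0, 0], [0, -0.0019, 0.0072, 0, 0, 0, 0]]]}}

```text
time: 19.65
ee_pos: [0.5773, 0.1705, 0.1127]
orientation: [-0.001, 0.741, 0.672, 0.001]
contact_force: [0.3, 3.1, 9.3]
width: 0.0206
grasp_force: 64.2
```

Emit:
{"method": "apply_moves", "body": {"rows": [[[0, -0.0025, 0.0071, 0, 0, 0, 0], [0, -0.0026, 0.007, 0, 0, 0, 0], [0, -0.0033, 0.0068, 0, 0, 0, 0], [0, -0.0033, 0.0067, 0, 0, 0, 0], [0, -0.0039, 0.0064, 0, 0, 0, 0], [0, -0.0039, 0.0064, 0, 0, 0, 0], [0, 0, 0, 0, 0, 0, 0], [0, 0, 0, 0, 0, 0, 0]]]}}

```text
time: 20.65
ee_pos: [0.6152, 0.1464, 0.1125]
orientation: [-0.001, 0.741, 0.672, 0.0]
contact_force: [1.6, 0.5, 6.8]
width: 0.0203
grasp_force: 64.5
```

Emit:
{"method": "apply_moves", "body": {"rows": [[[0, -0.0017, 0.0025, 0, 0, 0, 0], [0, 0, 0, 0, 0, 0, 0], [0.7, 0, 0, 0, 0, 0, 0], [0.7, 0, 0, 0, 0, 0, 0], [0.7, 0, 0, 0, 0, 0, 0], [0.7, 0, 0, 0, 0, 0, 0], [0.7, 0, 0, 0, 0, 0, 0], [0.7, 0, 0, -0.03, 0, 0, 0], [0.7, 0, 0, -0.06, 0, 0, 0], [0.7, -0.0527, -0.0178, 0, 0, 0, 0], [0.7, -0.0527, -0.0178, 0, 0, 0, 0], [0.7, -0.0527, -0.0178, 0, 0, 0, 0], [0.7, -0.0527, -0.0178, 0, 0, 0, 0], [0.7, -0.0527, -0.0177, 0, 0, 0, 0], [0.7, 0, 0, 0, 0, 0, 0], [0.7, 0, 0, 0, 0, 0, 0]]]}}

```text
time: 22.65
ee_pos: [0.5042, -0.1098, 0.2021]
orientation: [0.0, 0.74, 0.672, 0.0]
contact_force: [-0.1, 0.4, 0.1]
width: 0.0598
grasp_force: 0.0
```

```bash
python3 - <<'E'
from h import *
o=status.get_obs(); print(o['ee_pos'],o['orientation'],o['width'],o['qpos'].round(2))
im,K,R,t=wrist(); np.savez('w7.npz',K=K,R=R,t=t); s=snapshot('scene')
cv2.imwrite('pics/w7f.png',im[...,::-1]); cv2.imwrite('pics/s7.png',s[...,::-1])
d=snapshot('side'); cv2.imwrite('pics/d7.png',d[...,::-1])
b=cv2.resize(s[170:270,180:380],(600,300),interpolation=cv2.INTER_CUBIC)
# compare current pictures with the start ones for knocked blocks
for n,i in(('scene',s),('side',d)):
    a0=cv2.imread(f'pics/{n}0.png'); print(n,[int(cv2.absdiff(a0,i[...,::-1]).max(2)[y-22:y+22,x-25:x+25].mean()) for x,y in ([(193,218),(199,247)] if n=='scene' else [(354,211),(313,197)])])
cv2.imwrite('pics/w7.png',np.vstack([cv2.resize(im,(400,300)),np.pad(cv2.resize(s[170:270,180:380],(400,200),interpolation=cv2.INTER_CUBIC),((0,0),(0,0),(0,0)))])[...,::-1])
E
```

```text
[ 0.5042125  -0.10978712  0.20208898] [1.24172447e-04 7.40374691e-01 6.72194266e-01 4.11783917e-04] 0.05978577431060221 [ 0.55  0.26 -0.45  1.89  0.13  1.02 -0.05]
scene [1, 1]
side [3, 3]
```

View pics/w7.png

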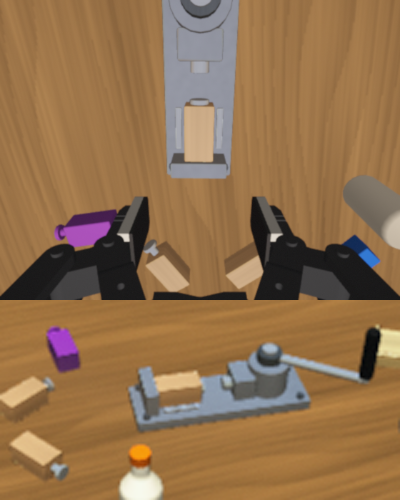

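Block C's button is driven home and the lever is back at rest. The other two blocks haven't moved. I'm picking it from the nest, gripping a little higher so the fingers clear the tray dividers.

Emit:
{"method": "apply_moves", "body": {"rows": [[[0.7, 0, 0, 0.06, 0, 0, 0], [0.7, 0, 0, 0.06, 0, 0, 0], [0.7, 0, 0, 0.05, 0, 0, 0], [0.7, 0, 0, 0.015, 0, 0, 0], [0.7, 0, 0, 0.009, 0, 0, 0], [0.7, 0, 0, 0, 0, 0, 0], [0, 0, 0, 0, 0, 0, 0], [0, 0, 0, 0, 0, 0, 0], [0, 0, 0, 0, 0, 0, 0], [0, 0, 0, 0, 0, 0, 0], [0, 0, 0, 0, 0, 0, 0], [0, 0, 0, 0, 0, 0, 0], [0, 0, 0, -0.03, 0, 0, 0], [0, 0, 0, -0.05, 0, 0, 0], [0, 0, 0, -0.05, 0, 0, 0], [0, 0, 0, -0.06, 0, 0, 0], [0, 0, 0, 0, 0, 0, 0]]], "grip_force": 50}}

```text
time: 24.92
ee_pos: [0.508, -0.1109, 0.2037]
orientation: [0.005, 0.74, 0.672, 0.003]
contact_force: [1.0, 0.5, -1.8]
width: 0.0349
grasp_force: 50.6
```

Emit:
{"method": "apply_moves", "body": {"rows": [[[0, 0.0535, -0.0013, 0, 0, 0, 0], [0, 0.0535, -0.0013, 0, 0, 0, 0], [0, 0.0535, -0.0013, 0, 0, 0, 0], [0, 0.0535, -0.0013, 0, 0, 0, 0], [0, 0.0535, -0.0013, 0, 0, 0, 0], [0, 0.0535, -0.0013, 0, 0, 0, 0], [0, 0.0534, -0.0013, 0, 0, 0, 0], [0, 0.0534, -0.0014, 0, 0, 0, 0], [0, 0.0534, -0.0014, 0, 0, 0, 0], [0, 0.0534, -0.0014, 0, 0, 0, 0], [0, 0, 0, 0, 0, 0, -9.4], [0, 0, 0, 0, 0, 0, -9.4], [0, 0, 0, 0, 0, 0, -9.4], [0, 0, 0, 0, 0, 0, -9.4], [0, 0, 0, 0, 0, 0, -9.4], [0, 0, 0, 0, 0, 0, -9.4], [0, 0, 0, 0, 0, 0, -9.4], [0, 0, 0, 0, 0, 0, 0], [0, 0, 0, 0, 0, 0, 0], [0, 0, 0, 0, 0, 0, 0]]]}}

```text
time: 27.42
ee_pos: [0.5418, 0.4232, 0.1977]
orientation: [0.0, 0.257, 0.966, -0.0]
contact_force: [-0.1, 0.1, -2.1]
width: 0.0349
grasp_force: 50.7
```

```bash
python3 - <<'E'
from h import *
o=status.get_obs(); R=Ro.from_quat(np.roll(o['orientation'],-1)).as_matrix(); print(o['ee_pos'],np.degrees(np.arctan2(R[1,1],R[0,1])),o['width'],o['qpos'].round(2))
im,K,R,t=wrist(); np.savez('w8.npz',K=K,R=R,t=t); cv2.imwrite('pics/w8.png',im[...,::-1])
import h; h._f['w']=(K,R,t)
print(proj('w',place([.5107,.3586,0,1.05],np.array([(36,50,14),(-36,50,14),(111,50,14),(-111,50,14),(111,-50,24),(-111,-50,24)])/1000)).round())
E
```

```text
[0.54184999 0.42316752 0.19767582] 60.20024450166021 0.034939060594782204 [-0.18  0.68 -0.83  1.44  0.51  1.24 -0.01]
[[239. 126.]
 [160. 126.]
 [320. 127.]
 [ 79. 126.]
 [318. 231.]
 [ 91. 231.]]
```

View pics/w8.png

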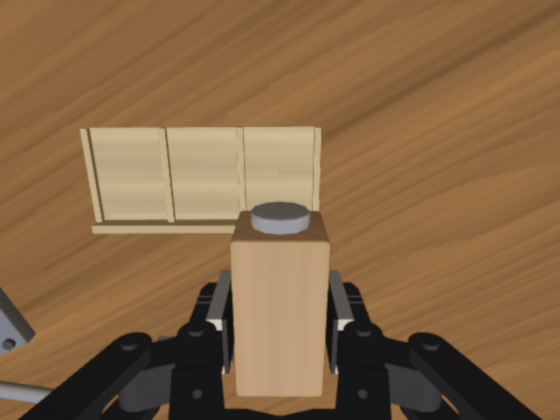

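The tray model matches the view to 2 px (dividers at (241,127) and (162,127)). The button is fully home. I'm lowering into the +x pocket.

Emit:
{"method": "apply_moves", "body": {"rows": [[[0, 0, 0, 0.06, 0, 0, 0], [0, 0, 0, 0.06, 0, 0, 0], [0, 0, 0, 0.05, 0, 0, 0], [0, 0, 0, 0.02, 0, 0, 0], [0, 0, 0, 0.008, 0, 0, 0], [0, 0, 0, 0.0035, 0, 0, 0], [0, 0, 0, 0.002, 0, 0, 0], [0, 0, 0, 0, 0, 0, 0], [0.65, 0, 0, 0, 0, 0, 0], [0.65, 0, 0, 0, 0, 0, 0], [0.65, 0, 0, 0, 0, 0, 0], [0.65, 0, 0, 0, 0, 0, 0], [0.65, 0, 0, 0, 0, 0, 0], [0.65, 0, 0, -0.03, 0, 0, 0], [0.65, 0, 0, -0.06, 0, 0, 0], [0.65, 0, 0, -0.06, 0, 0, 0], [0.65, 0, 0, -0.06, 0, 0, 0], [0.65, 0, 0, 0, 0, 0, 0], [0.65, 0, 0, 0, 0, 0, 0]]]}}

```text
time: 29.85
ee_pos: [0.5419, 0.423, 0.2043]
orientation: [0.0, 0.256, 0.967, -0.0]
contact_force: [-0.0, 1.2, -0.4]
width: 0.0558
grasp_force: 0.0
```

```bash
cat >> h.py <<'E'
def look(tag):
    """save all views; differences to the start around blocks A, B"""
    o=status.get_obs(); im,K,R,t=wrist(); _f['w']=(K,R,t); np.savez(f'{tag}.npz',K=K,R=R,t=t); cv2.imwrite(f'pics/{tag}_w.png',im[...,::-1])
    M=Ro.from_quat(np.roll(o['orientation'],-1)).as_matrix()
    print('TCP',o['ee_pos'].round(4),'phi',round(np.degrees(np.arctan2(M[1,1],M[0,1])),2),'width',round(o['width'],4),'q7',o['qpos'][6].round(2))
    for n,c in(('scene',[(193,218),(199,247)]),('side',[(354,211),(313,197)])):
        i=snapshot(n)[...,::-1]; cv2.imwrite(f'pics/{tag}_{n}.png',i); a=cv2.imread(f'pics/{n}0.png')
        print(n,'diff A,B',[int(cv2.absdiff(a,i).max(2)[y-22:y+22,x-25:x+25].mean()) for x,y in c])
    return im
def tops(im,z,roi=None):
    """light wooden faces in a wrist picture as world rectangles (centre, size mm, yaw deg) at height z"""
    h=cv2.cvtColor(im,cv2.COLOR_RGB2HSV); m=((h[...,2]>195)&(h[...,1]>50)&(h[...,1]<135)).astype(np.uint8)
    m=cv2.morphologyEx(m,cv2.MORPH_OPEN,np.ones((5,5)))
    for c in cv2.findContours(m,cv2.RETR_EXTERNAL,cv2.CHAIN_APPROX_NONE)[0]:
        if cv2.contourArea(c)<600: continue
        W=np.array([ray('w',p[0],z)[:2] for p in c],np.float32); (x,y),s,a=cv2.minAreaRect(W*1000)
        if s[0]<s[1]: a+=90
        print('rect',np.round([x,y],1),np.round(sorted(s),1),'yaw mod 180',round(a%180,1),'px',c.reshape(-1,2).mean(0).round())
E
python3 - <<'E'
from h import *
im=look('p1'); tops(im,.042)
a=cv2.imread('pics/p1_w.png'); hs=cv2.cvtColor(a,cv2.COLOR_BGR2HSV); print(hs[150:330:20,280], hs[180,120],hs[60,400])
E
```

```text
TCP [0.5419 0.423  0.2043] phi 60.3 width 0.0558 q7 -0.01
scene diff A,B [1, 1]
side diff A,B [6, 6]
rect [515.4 368.1] [20.3 63.9] yaw mod 180 51.9 px [213. 186.]
rect [482.8 310. ] [14.1 61.5] yaw mod 180 60.3 px [140. 184.]
rect [514.  440.4] [27.9 58.5] yaw mod 180 60.3 px [280. 138.]
rect [480.4 386.8] [22.6 62.7] yaw mod 180 60.3 px [209. 140.]
rect [443.5 332.3] [15.2 61.6] yaw mod 180 56.8 px [133. 135.]
[[ 16  89 190]
 [ 16  89 192]
 [ 16  89 194]
 [ 16  88 195]
 [ 16 113 160]
 [ 16 141 147]
 [ 16 137 154]
 [ 15 140 148]
 [ 15 141 136]] [ 20  73 199] [ 15 144 142]
```

Block C is placed. Next is block A.

Emit:
{"method": "apply_moves", "body": {"rows": [[[0.7, -0.0203, -0.0512, 0, 0, 0, 0], [0.7, -0.0203, -0.0512, 0, 0, 0, 0], [0.7, -0.0203, -0.0512, 0, 0, 0, 0], [0.7, -0.0203, -0.0512, 0, 0, 0, 0], [0.7, -0.0203, -0.0512, 0, 0, 0, 0], [0.7, -0.0203, -0.0512, 0, 0, 0, 0], [0.7, -0.0203, -0.0512, 0, 0, 0, 0], [0.7, -0.0203, -0.0512, 0, 0, 0, 0], [0.7, -0.0203, -0.0512, 0, 0, 0, 0], [0.7, -0.0203, -0.0512, 0, 0, 0, 0], [0.7, -0.0203, -0.0512, 0, 0, 0, 0], [0.7, -0.0203, -0.0513, 0, 0, 0, 0], [0.7, -0.0203, -0.0513, 0, 0, 0, 0], [0.7, -0.0202, -0.0513, 0, 0, 0, 0], [0.7, 0, 0, 0, 0, 0, 10.2], [0.7, 0, 0, 0, 0, 0, 10.2], [0.7, 0, 0, 0, 0, 0, 10.2], [0.7, 0, 0, 0, 0, 0, 0], [0.7, 0, 0, 0, 0, 0, 0], [0.7, 0, 0, 0, 0, 0, 0]]]}}

```text
time: 32.5
ee_pos: [0.4333, -0.3402, 0.204]
orientation: [-0.0, 0.501, 0.865, 0.0]
contact_force: [0.8, 0.7, 0.4]
width: 0.0598
grasp_force: 0.0
```

```bash
sed -i 's/h\[...,2\]>195)&(h\[...,1\]>50)&(h\[...,1\]<135)/h[...,2]>172)\&(h[...,1]>80)\&(h[...,1]<118)/' h.py; python3 - <<'E'
from h import *
im=look('p2'); tops(im,.036)
print('pred A',proj('w',place([.4333,-.3406,0,2.0894],np.array([(0,0,36),(35,18,36),(56,0,18)])/1000)).round())
hs=cv2.cvtColor(im,cv2.COLOR_RGB2HSV); print(hs[120:260:14,280])
E
```

```text
TCP [ 0.4333 -0.3402  0.204 ] phi 29.82 width 0.0598 q7 0.92
scene diff A,B [1, 1]
side diff A,B [3, 3]
rect [ 560.6 -344.9] [36.  69.6] yaw mod 180 32.9 px [389. 246.]
rect [ 431.9 -339.3] [35.  69.3] yaw mod 180 118.8 px [277. 176.]
pred A [[278. 180.]
 [258. 141.]
 [278. 115.]]
[[117  14 179]
 [115  15 181]
 [ 16  84 206]
 [ 16  83 208]
 [ 16  84 209]
 [ 16  84 210]
 [ 16  82 211]
 [ 16 138 164]
 [ 16 137 162]
 [ 16 136 163]]
```

Emit:
{"method": "apply_moves", "body": {"rows": [[[0.7, 0.0015, -0.0008, 0, 0, 0, 0], [0.7, 0, 0, 0.06, 0, 0, 1], [0.7, 0, 0, 0.06, 0, 0, 0], [0.7, 0, 0, 0.06, 0, 0, 0], [0.7, 0, 0, 0.025, 0, 0, 0], [0.7, 0, 0, 0.011, 0, 0, 0], [0.7, 0, 0, 0, 0, 0, 0], [0, 0, 0, 0, 0, 0, 0], [0, 0, 0, 0, 0, 0, 0], [0, 0, 0, 0, 0, 0, 0], [0, 0, 0, 0, 0, 0, 0], [0, 0, 0, 0, 0, 0, 0], [0, 0, 0, 0, 0, 0, 0], [0, 0, 0, -0.03, 0, 0, 0], [0, 0, 0, -0.05, 0, 0, 0], [0, 0, 0, -0.05, 0, 0, 0], [0, 0, 0, 0, 0, 0, 0], [0, 0, 0, 0, 0, 0, 0]]]}}

```text
time: 34.9
ee_pos: [0.4312, -0.3395, 0.1181]
orientation: [-0.0, 0.51, 0.86, -0.0]
contact_force: [-0.2, 0.0, -2.8]
width: 0.0352
grasp_force: 51.2
```

Emit:
{"method": "apply_moves", "body": {"rows": [[[0, 0, 0, 0, 0, 0, 8.5], [0, 0, 0, 0, 0, 0, 8.5], [0, 0, 0, 0, 0, 0, 8.6], [0, 0, 0, 0, 0, 0, 8.6], [0, 0.0484, 0.0101, 0, 0, 0, 0], [0, 0.0484, 0.0101, 0, 0, 0, 0], [0, 0.0484, 0.0101, 0, 0, 0, 0], [0, 0.0485, 0.0101, 0, 0, 0, 0], [0, 0.0485, 0.01, 0, 0, 0, 0], [0, 0, 0, 0, 0, 0, 0], [0, 0, 0, 0, 0, 0, 0], [0, 0, 0, 0.05, 0, 0, 0], [0, 0, 0, 0.035, 0, 0, 0], [0, 0, 0, 0.012, 0, 0, 0], [0, 0, 0, 0.005, 0, 0, 0], [0, 0, 0, 0, 0, 0, 0], [0, 0, 0, 0, 0, 0, 0]]]}}

```text
time: 37.02
ee_pos: [0.5064, -0.1035, 0.0175]
orientation: [0.001, 0.74, 0.672, 0.001]
contact_force: [0.7, 0.2, -2.6]
width: 0.0348
grasp_force: 51.0
```

```bash
python3 - <<'E'
from h import *
im=look('p3')
a=cv2.imread('pics/w4.png'); b=im[...,::-1]
print([ (r,[int(x) for x in b[r,200:360:8].mean(1)]) for r in (130,180,240)])
E
```

```text
TCP [ 0.5064 -0.1035  0.0175] phi -5.51 width 0.0348 q7 -0.31
scene diff A,B [10, 2]
side diff A,B [8, 48]
[(130, [143, 145, 145, 144, 143, 144, 117, 154, 159, 162, 164, 159, 150, 124, 145, 144, 142, 140, 140, 141]), (180, [143, 142, 143, 143, 144, 143, 109, 147, 161, 160, 158, 160, 161, 154, 140, 143, 142, 142, 142, 142]), (240, [142, 158, 163, 146, 157, 161, 161, 158, 158, 156, 157, 159, 160, 156, 159, 159, 150, 160, 140, 142])]
```

Emit:
{"method": "apply_moves", "body": {"rows": [[[0, 0, 0, 0.005, 0, 0, 0], [0, 0, 0, 0.003, 0, 0, 0], [0, 0, 0, 0, 0, 0, 0], [0.7, 0, 0, 0, 0, 0, 0], [0.7, 0, 0, 0, 0, 0, 0], [0.7, 0, 0, 0, 0, 0, 0], [0.7, 0, 0, 0, 0, 0, 0], [0.7, 0, 0, -0.02, 0, 0, 0], [1, 0, 0, -0.06, 0, 0, 0], [1, 0, 0, -0.06, 0, 0, 0], [1, 0, 0, -0.052, 0, 0, 0], [1, 0.0516, 0.0173, 0, 0, 0, 0], [1, 0.0516, 0.0173, 0, 0, 0, 0], [1, 0.0516, 0.0173, 0, 0, 0, 0], [1, 0.0517, 0.0173, 0, 0, 0, 0], [1, 0.0517, 0.0172, 0, 0, 0, 0], [1, 0, 0, 0, 0, 0, 0], [1, 0, 0, 0, 0, 0, 0]]]}}

```text
time: 39.42
ee_pos: [0.6156, 0.1453, 0.1996]
orientation: [-0.0, 0.74, 0.673, -0.001]
contact_force: [-1.3, -0.9, -0.9]
width: 0.0853
grasp_force: 0.0
```

```bash
python3 - <<'E'
from h import *
im=look('p4')
# nest crop compared with the earlier good placing is not available; measure block in the nest from scene+side colours
for n in('scene','side'):
    a=cv2.imread(f'pics/p4_{n}.png'); hs=cv2.cvtColor(a,cv2.COLOR_BGR2HSV)
    m=((hs[...,0]>8)&(hs[...,0]<25)&(hs[...,1]>60)&(hs[...,2]>60)).astype(np.uint8)
    P=proj(n,place([.5045,-.110,0,-.1],np.array([(0,y,56) for y in(-35,-17,0,7,18,35,42,50,60,72)])/1000))
    print(n,[(p.round().astype(int).tolist(),hs[int(round(p[1])),int(round(p[0]))].tolist()) for p in P])
E
```

```text
TCP [0.6156 0.1453 0.1996] phi -5.46 width 0.0853 q7 -0.64
scene diff A,B [10, 2]
side diff A,B [8, 3]
scene [([259, 212], [106, 33, 168]), ([265, 211], [18, 99, 227]), ([270, 211], [18, 100, 226]), ([272, 210], [18, 100, 224]), ([276, 210], [18, 100, 224]), ([281, 209], [17, 101, 222]), ([283, 209], [16, 41, 187]), ([286, 208], [105, 7, 146]), ([289, 208], [107, 58, 189]), ([293, 208], [103, 36, 178])]
side [([306, 225], [16, 55, 69]), ([303, 228], [16, 117, 177]), ([300, 231], [15, 117, 178]), ([298, 232], [15, 113, 178]), ([296, 234], [16, 116, 174]), ([293, 237], [15, 117, 174]), ([291, 239], [15, 133, 138]), ([290, 240], [15, 142, 108]), ([287, 242], [13, 75, 105]), ([285, 244], [15, 11, 91])]
```

Block A is in the nest. Now the handle.

Emit:
{"method": "apply_moves", "body": {"rows": [[[1, 0, 0, 0.04, 0, 0, 0], [1, 0, 0, 0.03, 0, 0, 0], [1, 0, 0, 0.017, 0, 0, 0], [1, 0, 0, 0, 0, 0, 0], [0, 0, 0, 0, 0, 0, 0], [0, 0, 0, 0, 0, 0, 0], [0, 0, 0, 0, 0, 0, 0], [0, 0, 0, 0, 0, 0, 0], [0, 0, 0, 0, 0, 0, 0], [0, 0, 0, 0, 0, 0, 0], [0, 0, 0, 0, 0, 0, 0], [0, 0, 0, 0, 0, 0, 0], [0, 0, 0, 0, 0, 0, 0], [0, 0, 0, 0, 0, 0, 0]]], "grip_force": 60}}

```text
time: 41.32
ee_pos: [0.6165, 0.1457, 0.1141]
orientation: [0.0, 0.74, 0.672, 0.0]
contact_force: [-0.6, -0.9, 4.6]
width: 0.0204
grasp_force: 58.5
```

Emit:
{"method": "apply_moves", "body": {"rows": [[[0, 0.0078, -0.0128, 0, 0, 0, 0], [0, 0.0066, -0.0135, 0, 0, 0, 0], [0, 0.0051, -0.0141, 0, 0, 0, 0], [0, 0.0037, -0.0145, 0, 0, 0, 0], [0, 0.0023, -0.0148, 0, 0, 0, 0], [0, 0.0007, -0.015, 0, 0, 0, 0], [0, -0.0007, -0.015, 0, 0, 0, 0], [0, -0.0023, -0.0148, 0, 0, 0, 0], [0, -0.0037, -0.0145, 0, 0, 0, 0], [0, -0.0051, -0.0141, 0, 0, 0, 0], [0, -0.0066, -0.0135, 0, 0, 0, 0], [0, -0.0078, -0.0128, 0, 0, 0, 0], [0, -0.0022, -0.0033, 0, 0, 0, 0], [0, -0.0018, -0.0026, 0, 0, 0, 0], [0, 0, 0, 0, 0, 0, 0], [0, 0, 0, 0, 0, 0, 0]]]}}

```text
time: 43.32
ee_pos: [0.4485, 0.1676, 0.1152]
orientation: [-0.001, 0.739, 0.674, 0.011]
contact_force: [17.9, 20.5, -20.5]
width: 0.0209
grasp_force: 61.5
```

Same end position as before (0.4485, 0.1676), so it's at the stop. Easing back.

Emit:
{"method": "apply_moves", "body": {"rows": [[[0, 0.0018, 0.0026, 0, 0, 0, 0], [0, 0.0022, 0.0033, 0, 0, 0, 0], [0, 0.0039, 0.0064, 0, 0, 0, 0], [0, 0.0039, 0.0064, 0, 0, 0, 0], [0, 0.0033, 0.0067, 0, 0, 0, 0], [0, 0.0033, 0.0068, 0, 0, 0, 0], [0, 0.0026, 0.007, 0, 0, 0, 0], [0, 0.0025, 0.0071, 0, 0, 0, 0], [0, 0.0019, 0.0072, 0, 0, 0, 0], [0, 0.0018, 0.0073, 0, 0, 0, 0], [0, 0.0012, 0.0074, 0, 0, 0, 0], [0, 0.0011, 0.0074, 0, 0, 0, 0], [0, 0.0004, 0.0075, 0, 0, 0, 0], [0, 0.0003, 0.0075, 0, 0, 0, 0], [0, -0.0003, 0.0075, 0, 0, 0, 0], [0, -0.0004, 0.0075, 0, 0, 0, 0], [0, -0.0011, 0.0074, 0, 0, 0, 0], [0, -0.0012, 0.0074, 0, 0, 0, 0], [0, -0.0018, 0.0073, 0, 0, 0, 0], [0, -0.0019, 0.0072, 0, 0, 0, 0]]]}}

```text
time: 45.82
ee_pos: [0.5789, 0.1698, 0.1147]
orientation: [-0.0, 0.741, 0.672, 0.001]
contact_force: [-3.4, 2.1, 10.7]
width: 0.0204
grasp_force: 64.8
```

Emit:
{"method": "apply_moves", "body": {"rows": [[[0, -0.0025, 0.0071, 0, 0, 0, 0], [0, -0.0026, 0.007, 0, 0, 0, 0], [0, -0.0033, 0.0068, 0, 0, 0, 0], [0, -0.0033, 0.0067, 0, 0, 0, 0], [0, -0.0039, 0.0064, 0, 0, 0, 0], [0, -0.0039, 0.0064, 0, 0, 0, 0], [0, 0, 0, 0, 0, 0, 0], [0, -0.0017, 0.0025, 0, 0, 0, 0], [0, 0, 0, 0, 0, 0, 0], [0, 0, 0, 0, 0, 0, 0]]]}}

```text
time: 47.08
ee_pos: [0.6166, 0.1467, 0.1145]
orientation: [-0.002, 0.74, 0.672, 0.0]
contact_force: [-7.2, 3.2, 11.3]
width: 0.0205
grasp_force: 65.2
```

Emit:
{"method": "apply_moves", "body": {"rows": [[[0.7, 0, 0, 0, 0, 0, 0], [0.7, 0, 0, 0, 0, 0, 0], [0.7, 0, 0, 0, 0, 0, 0], [0.7, 0, 0, 0, 0, 0, 0], [0.7, 0, 0, 0, 0, 0, 0], [0.7, 0, 0, -0.03, 0, 0, 0], [0.7, 0, 0, -0.06, 0, 0, 0], [0.7, -0.0527, -0.0178, 0, 0, 0, 0], [0.7, -0.0527, -0.0178, 0, 0, 0, 0], [0.7, -0.0527, -0.0178, 0, 0, 0, 0], [0.7, -0.0527, -0.0178, 0, 0, 0, 0], [0.7, -0.0527, -0.0177, 0, 0, 0, 0], [0.7, 0, 0, 0, 0, 0, 0], [0.7, 0, 0, 0, 0, 0, 0]]]}}

```text
time: 48.82
ee_pos: [0.5049, -0.1099, 0.2036]
orientation: [0.0, 0.74, 0.672, 0.0]
contact_force: [0.3, -0.4, 0.6]
width: 0.0597
grasp_force: 0.0
```

```bash
python3 - <<'E'
from h import *
im=look('p5'); tops(im,.056)
E
```

```text
TCP [ 0.5049 -0.1099  0.2036] phi -5.53 width 0.0597 q7 -0.12
scene diff A,B [10, 2]
side diff A,B [8, 3]
rect [ 554.5 -328.2] [33.9 57.9] yaw mod 180 33.2 px [344. 380.]
rect [ 504.3 -112.2] [34.3 69.2] yaw mod 180 83.5 px [278. 187.]
```

Emit:
{"method": "apply_moves", "body": {"rows": [[[0.7, -0.0022, -0.0003, 0.06, 0, 0, 0], [0.7, 0, 0, 0.06, 0, 0, 0], [0.7, 0, 0, 0.05, 0, 0, 0], [0.7, 0, 0, 0.016, 0, 0, 0], [0.7, 0, 0, 0.009, 0, 0, 0], [0.7, 0, 0, 0, 0, 0, 0], [0, 0, 0, 0, 0, 0, 0], [0, 0, 0, 0, 0, 0, 0], [0, 0, 0, 0, 0, 0, 0], [0, 0, 0, 0, 0, 0, 0], [0, 0, 0, 0, 0, 0, 0], [0, 0, 0, 0, 0, 0, 0], [0, 0, 0, -0.03, 0, 0, 0], [0, 0, 0, -0.05, 0, 0, 0], [0, 0, 0, -0.05, 0, 0, 0], [0, 0, 0, -0.06, 0, 0, 0], [0, 0, 0, 0, 0, 0, 0]]], "grip_force": 50}}

```text
time: 51.1
ee_pos: [0.5081, -0.113, 0.204]
orientation: [0.005, 0.74, 0.672, 0.003]
contact_force: [-0.1, -0.5, -2.3]
width: 0.0351
grasp_force: 50.7
```

Emit:
{"method": "apply_moves", "body": {"rows": [[[0, 0.0523, -0.0048, 0, 0, 0, 0], [0, 0.0523, -0.0048, 0, 0, 0, 0], [0, 0.0523, -0.0048, 0, 0, 0, 0], [0, 0.0523, -0.0048, 0, 0, 0, 0], [0, 0.0523, -0.0048, 0, 0, 0, 0], [0, 0.0524, -0.0048, 0, 0, 0, 0], [0, 0.0524, -0.0048, 0, 0, 0, 0], [0, 0.0524, -0.0048, 0, 0, 0, 0], [0, 0.0524, -0.0048, 0, 0, 0, 0], [0, 0, 0, 0, 0, 0, -9.4], [0, 0, 0, 0, 0, 0, -9.4], [0, 0, 0, 0, 0, 0, -9.4], [0, 0, 0, 0, 0, 0, -9.4], [0, 0, 0, 0, 0, 0, -9.4], [0, 0, 0, 0, 0, 0, -9.4], [0, 0, 0, 0, 0, 0, -9.4], [0, 0, 0, 0, 0, 0, 0], [0, 0, 0, 0, 0, 0, 0]]]}}

```text
time: 53.35
ee_pos: [0.5061, 0.3603, 0.1978]
orientation: [-0.0, 0.258, 0.966, -0.0]
contact_force: [-0.0, 0.4, -1.9]
width: 0.0345
grasp_force: 50.8
```

```bash
python3 - <<'E'
from h import *
im=look('p6'); a=cv2.imread('pics/w8.png'); b=im[...,::-1]
print('button region diff to block C:',cv2.absdiff(a,b).max(2)[200:260,235:325].mean())
E
```

```text
TCP [0.5061 0.3603 0.1978] phi 60.11 width 0.0345 q7 -0.05
scene diff A,B [10, 2]
side diff A,B [10, 6]
button region diff to block C: 29.068148148148147
```

```bash
python3 - <<'E'
import cv2,numpy as np
for f in('pics/w8.png','pics/p6_w.png','pics/w4.png'):
    h=cv2.cvtColor(cv2.imread(f),cv2.COLOR_BGR2HSV); r=np.where((h[140:300,280,1]<50))[0]+140; print(f,r.min(),r.max(),len(r))
E
```

```text
pics/w8.png 203 234 32
pics/p6_w.png 197 228 32
pics/w4.png 140 231 92
```

Emit:
{"method": "apply_moves", "body": {"rows": [[[0, 0, 0, 0.06, 0, 0, 0], [0, 0, 0, 0.06, 0, 0, 0], [0, 0, 0, 0.05, 0, 0, 0], [0, 0, 0, 0.02, 0, 0, 0], [0, 0, 0, 0.008, 0, 0, 0], [0, 0, 0, 0.0035, 0, 0, 0], [0, 0, 0, 0.002, 0, 0, 0], [0, 0, 0, 0, 0, 0, 0], [0.6, 0, 0, 0, 0, 0, 0], [0.6, 0, 0, 0, 0, 0, 0], [0.6, 0, 0, 0, 0, 0, 0], [0.6, 0, 0, 0, 0, 0, 0], [0.6, 0, 0, 0, 0, 0, 0], [0.6, 0, 0, -0.03, 0, 0, 0], [0.6, 0, 0, -0.06, 0, 0, 0], [0.6, 0, 0, -0.06, 0, 0, 0], [0.6, 0, 0, -0.06, 0, 0, 0], [0.6, 0, 0, 0, 0, 0, 0], [0.6, 0, 0, 0, 0, 0, 0]]]}}

```text
time: 55.88
ee_pos: [0.5063, 0.3602, 0.2045]
orientation: [0.0, 0.256, 0.967, -0.0]
contact_force: [0.1, -0.6, -0.4]
width: 0.0514
grasp_force: 0.0
```

Emit:
{"method": "apply_moves", "body": {"rows": [[[0.7, -0.0284, -0.0418, 0, 0, 0, 0], [0.7, -0.0284, -0.0418, 0, 0, 0, 0], [0.7, -0.0284, -0.0418, 0, 0, 0, 0], [0.7, -0.0284, -0.0418, 0, 0, 0, 0], [0.7, -0.0284, -0.0418, 0, 0, 0, 0], [0.7, -0.0284, -0.0418, 0, 0, 0, 0], [0.7, -0.0284, -0.0418, 0, 0, 0, 0], [0.7, -0.0284, -0.0418, 0, 0, 0, 0], [0.7, -0.0284, -0.0418, 0, 0, 0, 0], [0.7, -0.0284, -0.0418, 0, 0, 0, 0], [0.7, -0.0284, -0.0418, 0, 0, 0, 0], [0.7, -0.0284, -0.0417, 0, 0, 0, 0], [0.7, -0.0284, -0.0417, 0, 0, 0, 0], [0.7, -0.0283, -0.0417, 0, 0, 0, 0], [0.7, 0, 0, 0, 0, 0, 9.8], [0.7, 0, 0, 0, 0, 0, 9.8], [0.7, 0, 0, 0, 0, 0, 9.8], [0.7, 0, 0, 0, 0, 0, 9.8], [0.7, 0, 0, 0, 0, 0, 9.8], [0.7, 0, 0, 0, 0, 0, 9.8]]]}}

```text
time: 58.38
ee_pos: [0.5604, -0.3438, 0.202]
orientation: [-0.002, 0.7, 0.714, -0.0]
contact_force: [0.3, -0.6, -0.4]
width: 0.0596
grasp_force: 0.0
```

Emit:
{"method": "apply_moves", "body": {"rows": [[[0.7, 0, 0, 0, 0, 0, 9.8], [0.7, 0, 0, 0, 0, 0, 9.8], [0.7, 0, 0, 0, 0, 0, 9.8], [0.7, 0, 0, 0, 0, 0, 9.7], [0.7, 0, 0, 0, 0, 0, 9.7], [0.7, 0, 0, 0, 0, 0, 9.7], [0.7, 0, 0, 0, 0, 0, 0], [0.7, 0, 0, 0, 0, 0, 0], [0.7, 0, 0, 0, 0, 0, 0]]]}}

```text
time: 59.5
ee_pos: [0.5615, -0.3442, 0.2042]
orientation: [-0.0, 0.959, 0.285, -0.0]
contact_force: [-0.3, 0.4, 0.0]
width: 0.0598
grasp_force: 0.0
```

```bash
python3 - <<'E'
from h import *
im=look('p7'); tops(im,.036)
E
```

```text
TCP [ 0.5615 -0.3442  0.2042] phi -56.9 width 0.0598 q7 -0.7
scene diff A,B [10, 2]
side diff A,B [8, 4]
rect [ 560.2 -345.3] [35.8 69.4] yaw mod 180 33.5 px [281. 182.]
```

Emit:
{"method": "apply_moves", "body": {"rows": [[[0.7, -0.0017, 0.0002, 0, 0, 0, 0], [0.7, 0, 0, 0.06, 0, 0, -0.4], [0.7, 0, 0, 0.06, 0, 0, 0], [0.7, 0, 0, 0.06, 0, 0, 0], [0.7, 0, 0, 0.025, 0, 0, 0], [0.7, 0, 0, 0.011, 0, 0, 0], [0.7, 0, 0, 0, 0, 0, 0], [0, 0, 0, 0, 0, 0, 0], [0, 0, 0, 0, 0, 0, 0], [0, 0, 0, 0, 0, 0, 0], [0, 0, 0, 0, 0, 0, 0], [0, 0, 0, 0, 0, 0, 0], [0, 0, 0, 0, 0, 0, 0], [0, 0, 0, -0.03, 0, 0, 0], [0, 0, 0, -0.05, 0, 0, 0], [0, 0, 0, -0.05, 0, 0, 0], [0, 0, 0, 0, 0, 0, 0], [0, 0, 0, 0, 0, 0, 0], [0, 0, 0, 0, 0, 0, 0]]]}}

```text
time: 62.02
ee_pos: [0.5591, -0.3449, 0.117]
orientation: [-0.001, 0.958, 0.287, -0.001]
contact_force: [-0.5, -1.0, -1.3]
width: 0.035
grasp_force: 51.7
```

Emit:
{"method": "apply_moves", "body": {"rows": [[[0, 0, 0, 0, 0, 0, -10.2], [0, 0, 0, 0, 0, 0, -10.2], [0, 0, 0, 0, 0, 0, -10.2], [0, 0, 0, 0, 0, 0, -10.2], [0, 0, 0, 0, 0, 0, -10.2], [0, 0.0471, -0.0155, 0, 0, 0, 0], [0, 0.0471, -0.0155, 0, 0, 0, 0], [0, 0.0471, -0.0155, 0, 0, 0, 0], [0, 0.0472, -0.0155, 0, 0, 0, 0], [0, 0.0472, -0.0154, 0, 0, 0, 0], [0, 0, 0, 0, 0, 0, 0], [0, 0, 0, 0, 0, 0, 0], [0, 0, 0, 0.05, 0, 0, 0], [0, 0, 0, 0.035, 0, 0, 0], [0, 0, 0, 0.012, 0, 0, 0], [0, 0, 0, 0.005, 0, 0, 0], [0, 0, 0, 0, 0, 0, 0], [0, 0, 0, 0, 0, 0, 0], [0, 0, 0, 0, 0, 0, 0]]]}}

```text
time: 64.4
ee_pos: [0.5072, -0.1035, 0.0177]
orientation: [0.001, 0.741, 0.672, 0.0]
contact_force: [0.2, -0.1, -1.4]
width: 0.0351
grasp_force: 51.5
```

```bash
python3 - <<'E'
from h import *
im=look('p8'); a=cv2.imread('pics/p3_w.png'); print('vs A in nest',cv2.absdiff(a,im[...,::-1]).max(2)[100:260,180:380].mean())
E
```

```text
TCP [ 0.5072 -0.1035  0.0177] phi -5.61 width 0.0351 q7 -0.45
scene diff A,B [11, 14]
side diff A,B [8, 50]
vs A in nest 4.65509375
```

Emit:
{"method": "apply_moves", "body": {"rows": [[[0, 0, -0.0008, 0.005, 0, 0, 0], [0, 0, 0, 0.003, 0, 0, 0], [0, 0, 0, 0, 0, 0, 0], [0.7, 0, 0, 0, 0, 0, 0], [0.7, 0, 0, 0, 0, 0, 0], [0.7, 0, 0, 0, 0, 0, 0], [0.7, 0, 0, 0, 0, 0, 0], [0.7, 0, 0, -0.02, 0, 0, 0], [1, 0, 0, -0.06, 0, 0, 0], [1, 0, 0, -0.06, 0, 0, 0], [1, 0, 0, -0.052, 0, 0, 0], [1, 0.0516, 0.0173, 0, 0, 0, 0], [1, 0.0516, 0.0173, 0, 0, 0, 0], [1, 0.0516, 0.0173, 0, 0, 0, 0], [1, 0.0517, 0.0173, 0, 0, 0, 0], [1, 0.0517, 0.0172, 0, 0, 0, 0], [1, 0, 0, 0, 0, 0, 0], [1, 0, 0, 0, 0, 0, 0]]]}}

```text
time: 66.8
ee_pos: [0.6165, 0.1454, 0.2015]
orientation: [0.0, 0.74, 0.672, -0.0]
contact_force: [-0.5, -0.4, 0.5]
width: 0.0855
grasp_force: 0.0
```

```bash
python3 - <<'E'
from h import *
look('p9')
for n,b in(('scene',(235,195,320,235)),('side',(255,210,330,265))):
    print(n,cv2.absdiff(cv2.imread(f'pics/p4_{n}.png'),cv2.imread(f'pics/p9_{n}.png')).max(2)[b[1]:b[3],b[0]:b[2]].mean())
E
```

```text
TCP [0.6165 0.1454 0.2015] phi -5.54 width 0.0855 q7 -0.73
scene diff A,B [11, 14]
side diff A,B [8, 8]
scene 1.9376470588235295
side 3.6489696969696968
```

Same as block A's placing. Now the handle cycle again.

Emit:
{"method": "apply_moves", "body": {"rows": [[[1, 0, 0, 0.04, 0, 0, 0], [1, 0, 0, 0.03, 0, 0, 0], [1, 0, 0, 0.018, 0, 0, 0], [1, 0, 0, 0, 0, 0, 0], [0, 0, 0, 0, 0, 0, 0], [0, 0, 0, 0, 0, 0, 0], [0, 0, 0, 0, 0, 0, 0], [0, 0, 0, 0, 0, 0, 0], [0, 0, 0, 0, 0, 0, 0], [0, 0, 0, 0, 0, 0, 0], [0, 0, 0, 0, 0, 0, 0], [0, 0, 0, 0, 0, 0, 0], [0, 0, 0, 0, 0, 0, 0], [0, 0, 0, 0, 0, 0, 0]]], "grip_force": 60}}

```text
time: 68.7
ee_pos: [0.6166, 0.1456, 0.1137]
orientation: [0.0, 0.741, 0.672, -0.0]
contact_force: [-2.4, -0.6, 5.7]
width: 0.0205
grasp_force: 58.5
```

Emit:
{"method": "apply_moves", "body": {"rows": [[[0, 0.0078, -0.0128, 0, 0, 0, 0], [0, 0.0066, -0.0135, 0, 0, 0, 0], [0, 0.0051, -0.0141, 0, 0, 0, 0], [0, 0.0037, -0.0145, 0, 0, 0, 0], [0, 0.0023, -0.0148, 0, 0, 0, 0], [0, 0.0007, -0.015, 0, 0, 0, 0], [0, -0.0007, -0.015, 0, 0, 0, 0], [0, -0.0023, -0.0148, 0, 0, 0, 0], [0, -0.0037, -0.0145, 0, 0, 0, 0], [0, -0.0051, -0.0141, 0, 0, 0, 0], [0, -0.0066, -0.0135, 0, 0, 0, 0], [0, -0.0078, -0.0128, 0, 0, 0, 0], [0, -0.0022, -0.0033, 0, 0, 0, 0], [0, -0.0018, -0.0026, 0, 0, 0, 0], [0, 0, 0, 0, 0, 0, 0], [0, 0, 0, 0, 0, 0, 0]]]}}

```text
time: 70.7
ee_pos: [0.4485, 0.1667, 0.1151]
orientation: [-0.001, 0.74, 0.673, 0.01]
contact_force: [14.8, 16.4, -15.2]
width: 0.0204
grasp_force: 60.2
```

Emit:
{"method": "apply_moves", "body": {"rows": [[[0, -0.0012, -0.0017, 0, 0, 0, 0], [0, 0, 0, 0, 0, 0, 0], [0, 0, 0, 0, 0, 0, 0]]]}}

```text
time: 71.08
ee_pos: [0.4484, 0.1667, 0.1152]
orientation: [-0.001, 0.74, 0.673, 0.012]
contact_force: [21.1, 21.1, -23.5]
width: 0.0204
grasp_force: 59.8
```

Emit:
{"method": "apply_moves", "body": {"rows": [[[0, 0.003, 0.0043, 0, 0, 0, 0], [0, 0.0022, 0.0033, 0, 0, 0, 0], [0, 0.0039, 0.0064, 0, 0, 0, 0], [0, 0.0039, 0.0064, 0, 0, 0, 0], [0, 0.0033, 0.0067, 0, 0, 0, 0], [0, 0.0033, 0.0068, 0, 0, 0, 0], [0, 0.0026, 0.007, 0, 0, 0, 0], [0, 0.0025, 0.0071, 0, 0, 0, 0], [0, 0.0019, 0.0072, 0, 0, 0, 0], [0, 0.0018, 0.0073, 0, 0, 0, 0], [0, 0.0012, 0.0074, 0, 0, 0, 0], [0, 0.0011, 0.0074, 0, 0, 0, 0], [0, 0.0004, 0.0075, 0, 0, 0, 0], [0, 0.0003, 0.0075, 0, 0, 0, 0], [0, -0.0003, 0.0075, 0, 0, 0, 0], [0, -0.0004, 0.0075, 0, 0, 0, 0], [0, -0.0011, 0.0074, 0, 0, 0, 0], [0, -0.0012, 0.0074, 0, 0, 0, 0], [0, -0.0018, 0.0073, 0, 0, 0, 0], [0, -0.0019, 0.0072, 0, 0, 0, 0]]]}}

```text
time: 73.58
ee_pos: [0.5805, 0.1703, 0.1145]
orientation: [0.0, 0.741, 0.672, 0.002]
contact_force: [0.5, 2.1, 9.3]
width: 0.0204
grasp_force: 63.2
```

Emit:
{"method": "apply_moves", "body": {"rows": [[[0, -0.0025, 0.0071, 0, 0, 0, 0], [0, -0.0026, 0.007, 0, 0, 0, 0], [0, -0.0033, 0.0068, 0, 0, 0, 0], [0, -0.0033, 0.0067, 0, 0, 0, 0], [0, -0.0039, 0.0064, 0, 0, 0, 0], [0, -0.0039, 0.0064, 0, 0, 0, 0], [0, 0, 0, 0, 0, 0, 0], [0, -0.0017, 0.0025, 0, 0, 0, 0], [0, 0, 0, 0, 0, 0, 0], [0, 0, 0, 0, 0, 0, 0]]]}}

```text
time: 74.82
ee_pos: [0.6168, 0.1476, 0.1143]
orientation: [-0.002, 0.74, 0.673, 0.0]
contact_force: [-8.2, 3.6, 11.3]
width: 0.0204
grasp_force: 64.0
```

Emit:
{"method": "apply_moves", "body": {"rows": [[[0.7, 0, 0, 0, 0, 0, 0], [0.7, 0, 0, 0, 0, 0, 0], [0.7, 0, 0, 0, 0, 0, 0], [0.7, 0, 0, 0, 0, 0, 0], [0.7, 0, 0, 0, 0, 0, 0], [0.7, 0, 0, -0.03, 0, 0, 0], [0.7, 0, 0, -0.06, 0, 0, 0], [0.7, -0.0527, -0.0178, 0, 0, 0, 0], [0.7, -0.0527, -0.0178, 0, 0, 0, 0], [0.7, -0.0527, -0.0178, 0, 0, 0, 0], [0.7, -0.0527, -0.0178, 0, 0, 0, 0], [0.7, -0.0527, -0.0177, 0, 0, 0, 0], [0.7, 0, 0, 0, 0, 0, 0], [0.7, 0, 0, 0, 0, 0, 0]]]}}

```text
time: 76.58
ee_pos: [0.5052, -0.1099, 0.2031]
orientation: [0.0, 0.741, 0.671, 0.0]
contact_force: [0.2, -0.7, 0.2]
width: 0.0596
grasp_force: 0.0
```

```bash
python3 - <<'E'
from h import *
im=look('p10'); tops(im,.056)
E
```

```text
TCP [ 0.5052 -0.1099  0.2031] phi -5.64 width 0.0596 q7 -0.22
scene diff A,B [11, 14]
side diff A,B [8, 8]
rect [ 504.6 -112.1] [35.  68.7] yaw mod 180 84.0 px [279. 186.]
```

Emit:
{"method": "apply_moves", "body": {"rows": [[[0.7, -0.0022, -0.0004, 0.06, 0, 0, 0], [0.7, 0, 0, 0.06, 0, 0, 0], [0.7, 0, 0, 0.05, 0, 0, 0], [0.7, 0, 0, 0.016, 0, 0, 0], [0.7, 0, 0, 0.009, 0, 0, 0], [0.7, 0, 0, 0, 0, 0, 0], [0, 0, 0, 0, 0, 0, 0], [0, 0, 0, 0, 0, 0, 0], [0, 0, 0, 0, 0, 0, 0], [0, 0, 0, 0, 0, 0, 0], [0, 0, 0, 0, 0, 0, 0], [0, 0, 0, 0, 0, 0, 0], [0, 0, 0, -0.03, 0, 0, 0], [0, 0, 0, -0.05, 0, 0, 0], [0, 0, 0, -0.05, 0, 0, 0], [0, 0, 0, -0.06, 0, 0, 0], [0, 0, 0, 0, 0, 0, 0]]], "grip_force": 50}}

```text
time: 78.85
ee_pos: [0.508, -0.1127, 0.203]
orientation: [0.005, 0.741, 0.672, 0.002]
contact_force: [-0.3, -0.1, -2.1]
width: 0.035
grasp_force: 50.6
```

Emit:
{"method": "apply_moves", "body": {"rows": [[[0, 0.0506, -0.0092, 0, 0, 0, 0], [0, 0.0506, -0.0092, 0, 0, 0, 0], [0, 0.0506, -0.0092, 0, 0, 0, 0], [0, 0.0506, -0.0092, 0, 0, 0, 0], [0, 0.0507, -0.0092, 0, 0, 0, 0], [0, 0.0507, -0.0092, 0, 0, 0, 0], [0, 0.0507, -0.0093, 0, 0, 0, 0], [0, 0.0507, -0.0093, 0, 0, 0, 0], [0, 0, 0, 0, 0, 0, -9.4], [0, 0, 0, 0, 0, 0, -9.4], [0, 0, 0, 0, 0, 0, -9.4], [0, 0, 0, 0, 0, 0, -9.4], [0, 0, 0, 0, 0, 0, -9.4], [0, 0, 0, 0, 0, 0, -9.4], [0, 0, 0, 0, 0, 0, -9.4], [0, 0, 0, 0, 0, 0, 0], [0, 0, 0, 0, 0, 0, 0], [0, 0, 0, 0, 0, 0, 0]]]}}

```text
time: 81.1
ee_pos: [0.4704, 0.2981, 0.1977]
orientation: [0.0, 0.258, 0.966, -0.0]
contact_force: [0.6, -0.3, -1.5]
width: 0.0352
grasp_force: 50.6
```

```bash
python3 - <<'E'
from h import *
im=look('p11'); h=cv2.cvtColor(im,cv2.COLOR_RGB2HSV); r=np.where(h[140:300,280,1]<50)[0]+140; print(r.min(),r.max(),len(r)); tops(im,.042)
E
```

```text
TCP [0.4704 0.2981 0.1977] phi 60.1 width 0.0352 q7 -0.08
scene diff A,B [11, 14]
side diff A,B [9, 9]
198 229 32
rect [606.8 223.5] [ 96.7 205.9] yaw mod 180 149.9 px [282. 318.]
rect [549.3 411.3] [35.5 70.4] yaw mod 180 154.1 px [430. 193.]
rect [509. 363.] [35.6 68.8] yaw mod 180 149.7 px [362. 181.]
```

Block B's button is home (same 32 px as the others). Block C has been nudged in its pocket but is still well within limits. I'm lowering B.

Emit:
{"method": "apply_moves", "body": {"rows": [[[0, 0, 0, 0.06, 0, 0, 0], [0, 0, 0, 0.06, 0, 0, 0], [0, 0, 0, 0.05, 0, 0, 0], [0, 0, 0, 0.02, 0, 0, 0], [0, 0, 0, 0.008, 0, 0, 0], [0, 0, 0, 0.0035, 0, 0, 0], [0, 0, 0, 0.002, 0, 0, 0], [0, 0, 0, 0, 0, 0, 0], [0.6, 0, 0, 0, 0, 0, 0], [0.6, 0, 0, 0, 0, 0, 0], [0.6, 0, 0, 0, 0, 0, 0], [0.6, 0, 0, 0, 0, 0, 0], [0.6, 0, 0, 0, 0, 0, 0], [0.6, 0, 0, -0.03, 0, 0, 0], [0.6, 0, 0, -0.06, 0, 0, 0], [0.6, 0, 0, -0.06, 0, 0, 0], [0.6, 0, 0, -0.06, 0, 0, 0], [0.6, -0.04, 0, 0, 0, 0, 0], [0.6, -0.04, 0, 0, 0, 0, 0], [0.6, 0, 0, 0, 0, 0, 0]]]}}

```text
time: 83.75
ee_pos: [0.543, 0.2552, 0.2037]
orientation: [0.0, 0.26, 0.966, -0.0]
contact_force: [-0.9, -0.2, -0.4]
width: 0.0513
grasp_force: 0.0
```

Emit:
{"method": "apply_moves", "body": {"rows": [[[0.6, -0.02, 0.04, 0, 0, 0, 0], [0.6, -0.02, 0.04, 0, 0, 0, 0], [0.6, 0, 0, 0, 0, 0, 0], [0.6, 0, 0, 0, 0, 0, 0], [0.6, 0, 0, 0, 0, 0, 0]]]}}

```text
time: 84.38
ee_pos: [0.6133, 0.3077, 0.2044]
orientation: [-0.0, 0.257, 0.966, -0.0]
contact_force: [0.1, -0.4, -0.5]
width: 0.0514
grasp_force: 0.0
```

```bash
python3 - <<'E'
from h import *
im=look('p12'); tops(im,.042)
s=cv2.imread('pics/p12_scene.png')
a=cv2.resize(im[...,::-1],(533,400)); b=cv2.resize(s[170:300,180:445],(533,200),interpolation=cv2.INTER_CUBIC)
cv2.imwrite('pics/fin.png',np.vstack([a,b]))
s0=cv2.imread('pics/scene0.png'); d=cv2.absdiff(s0,s).max(2)
print('glue',d[245:296,238:262].mean(),'mallet',d[225:292,380:412].mean(),'handle',d[180:212,358:372].mean())
E
```

```text
TCP [0.6133 0.3077 0.2044] phi 60.25 width 0.0514 q7 0.07
scene diff A,B [11, 14]
side diff A,B [10, 10]
rect [752.8 189.6] [ 20.9 174.6] yaw mod 180 149.1 px [246. 339.]
rect [548.7 411.1] [35.3 70.4] yaw mod 180 154.8 px [348.  49.]
rect [512.7 360.5] [36.6 61.5] yaw mod 180 150.0 px [272.  41.]
rect [476.8 297.6] [35.6 61.6] yaw mod 180 149.8 px [182.  41.]
glue 1.2638888888888888 mallet 1.3432835820895523 handle 1.6428571428571428
```

View pics/fin.png

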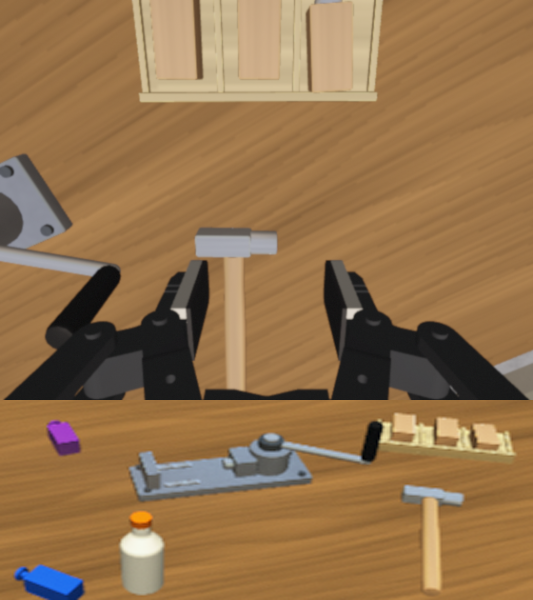

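All three blocks lie flat, one to a pocket, with their buttons towards the open side. The lever is at rest, and the bottle and hammer are where they were. Block C is at about y = -7 mm in the tray, within limits, so I'm handing in.

```bash
python3 -c "
from bench import job; print(job.hand_in())"
```

```text
the job is handed in; nothing more can be done
None
```

I drove all three buttons home, laid the blocks flat in the tray with their buttons to the open side, eased the lever back to rest and handed the job in at about 84 s; the hand-in returned no verdict.

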